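# Shut down the brewing pumps from under the splash guard

## Robot

A 6-joint arm with a two-finger parallel gripper is mounted at the origin on the work surface. World frame = base frame: x ahead of the robot, y to its left, z up, the work surface at z = 0. Lengths are in m, angles in degrees, forces in N, time in s.
With the tool pointing down it reaches from about 0.375 to 0.9 m from the base axis. Payload 3.1 kg.
Tool frame: the origin (TCP) lies midway between the tips of the shut fingers; the grasp point (between the pads) lies 19 mm behind it; z points along the fingers, y is the direction in which the jaws open and shut (so a half turn about z gives the same grasp; the last joint's range is limited). The gripper opens to 87 mm and grips with 3 to 60 N. Pads are 19 mm wide; open, the fingers measure 117 mm over their backs; the gripper's body (75 mm by 190 mm) begins 51 mm behind the grasp point.
Start: joints at [-74.341, 30.224, 82.088, -0, 67.689, -10.227], TCP at [0.273, -0.562, 0.199] pointing down, gripper open.
Joint ranges: [-176.69, 176.69], [-43.24, 126.21], [12.49, 139.97], [-82, 262], [0, 151.66], [-163.58, 163.58]. Speed limits (degrees/s): [159.86, 159.86, 180, 180, 180, 180].

## Interface

Orientations are given as a 3x3 rotation matrix whose columns are the frame's x, y, z axes.
In Python, from rig import bot gives the robot as it stands.
- The arm moves only by the tool carry_out, never from a script. Its arguments are lists of equal length, an entry for each row: "grip": the gripper's target within -1 to 1 (fully open at 1, half-way at 0, shut at -1); "slide": the shift along the tool's x, y, z in mm, a list of three; "twist": the turn, a rotation vector about the tool's x, y, z in rad, a list of three. In form: {"grip": [grip, ...], "slide": [[dx, dy, dz], ...], "twist": [[wx, wy, wz], ...]}. A call has 1 to 12 rows; each row shifts and turns the pose as measured when the row begins, along the tool's axes as they then stand; what a row does not reach is not made up. A row lasts 1/10 s, in which the tool goes at most 50 mm and 8.59 degrees, less where a joint would pass 70% of its speed; a pose out of reach is approached as far as the arm can. A call is refused whole if a number of a shift passes 50 or a number of a turn 0.15, either way. A call with a gripper value outside its range is refused whole. The fingers move at their own pace and stop on an object; the grip force is fixed at half the most. Time passes only in rows, so rows that do not move let the fingers close. It gives the time, the measured TCP pose, the force and the opening at its end, in the units of the state.
- bot.read_state(): the state, without advancing time (a new reading comes with each control period).
- bot.capture(name): name is "scene" or "side" or "wrist"; returns a dict with "color" (384x512x3 uint8, red, green, blue), "depth" (384x512 float32, m along the optical axis (not along the pixel's ray), 0 where there is no reading), "fx", "fy", "cx", "cy" (pixels), "k1" (the pictures are not rectified: a ray, as slopes to the right and down, at radius r is drawn at 1 + k1 r^2 times it, then the intrinsics apply), "position" and "rotation" of the camera in the world; the wrist camera has in their place "T_tool_cam" (4x4, takes a point from camera to tool coordinates, whose origin is the TCP and whose axes are the flange's). Camera axes: x right, y up, looking along -z (the intrinsics and any distortion apply to the point x, -y, -z); pixel columns grow to the right and rows downward; lengths in m; the calibration is good to about 2 mm. A picture is of the moment at which its call begins: read the wrist's pose just before it.
- bot.hand_in(): hands the job in, once; it reports no verdict.
The state is a dict: "time_s": time; "joint_positions": joint angles; "qvel": joint speeds; "tau": joint torques, N m; "position": TCP position; "tcp_rot": TCP orientation; "force": force on the tool from outside, world axes, zero at the start; "moment": the same for the moment, N m; "opening": opening from 0.0 (shut) to 1.0 (fully open).
Only numpy, scipy, OpenCV 4.12 (cv2) and the standard library are available. Lean on these libraries where they do the work, as an engineer would, in place of code of your own. Each camera call takes 0.05 s, during which the arm holds its last target.

## Task

Shut down the pumps and leave the splash guard to drip: lift the clear guard off the switch box by its wooden handle and set it down gently, standing upright with both feet flat inside the black drip tray. Then throw all four switches off (one stroke of the closed fingers along the row does it), feeling for the top of the box without pressing hard on it, and leave everything else on the bench where it is.

Things in the scene. Friction and masses are not known exactly. Their poses are not given: they have to be found in the camera images.
- switch_stand: Telescopic foot of the grey switch box, fixed; origin under its centre on the bench, x along the row of switches, z up. The box over it is 230 (x) by 76 mm (y) with a flat top set by hand 45 to 105 mm above the bench and locked there. The height of the top is not reported and differs every time: feel for it. Four black paddle switches stand on it at x = -60, -20, 20, 60 mm, y = 0.
- touch_down (a point): Point on the bench plane under the bare end of the switch box's top, 98 mm from the stand's origin towards its -x, y = 0. The top is bare from x = -115 to -76 mm there: room to touch down with closed fingers from above.
- switch1 (a joint): Switch at x = -60 mm, rad: 0 = on, leaning 0.3 rad from upright towards the stand's -x; 1.6 = folded fully to +x, 1.3 rad from upright. Over 1.2 counts as off. Paddle 28 mm wide (y), 8 to 10 thick, 34 out of the top when upright; folded, its highest point is 13 mm over the top. Needs about 3 N at the tip and stays where it is left.
- switch2 (a joint): The same, at x = -20 mm. A fingertip that runs from -x to +x along y = 0, its end 15 to 21 mm above the box's top, throws all four; lower, it jams on the folded paddles.
- switch3 (a joint): The same, at x = +20 mm.
- switch4 (a joint): The same, at x = +60 mm.
- splash_guard: Loose splash guard of clear acrylic, an upside-down U standing over the switch box, 0.3 to 0.65 kg. Origin midway between its feet, at their underside; z up, x along its 266 mm length (near the row's direction, a few mm and degrees askew); 100 mm wide (y). Feet: two end walls 5 mm thick. Top sheet at 150 to 155 mm, long sides open. Lift it straight up by 150 mm or so before going sideways.
- handle (a point): Centre of the guard's wooden handle bar, 198 mm above the guard's origin: bar 120 mm long (guard's x), 14 mm wide (y), 14 mm high, on two posts at x = +-50 mm, 36 mm clear above the top sheet.
- drip_tray: Black plastic drip tray, fixed, 320 (x) by 160 mm (y), walls 5 mm thick and 22 mm high. Origin under its centre; z up, x along its length; inner floor 310 x 150 mm, 5 mm above the origin. The guard fits in lengthwise, either way round. Tray and switch box are one on the robot's left, one on its right; which is which changes.
- jar: Bystander: jar with yellow lid, 76 mm across, 85 mm high, between tray and switch box. Origin under its centre.
- brush: Bystander: brush 170 mm long lying on the bench between tray and switch box, on the near side. Origin under it.
- adapter: Bystander: black power brick 110 x 50 x 32 mm between tray and switch box, towards the far side. Origin under its centre.
- jug: Bystander: white measuring jug with a handle, 110 mm across, 120 mm high, far side. Origin under its centre.
- bottle: Bystander: amber bottle, 64 mm across, 150 mm high, far side. Origin under its centre.
There are look-alikes about, which are no part of the job. There is more than one size of the switch_stand; the one meant has the size given above.

How it is judged:
By the outcome, as a careful person would: the job done as asked, in the order asked, and still so for the second after the job is handed in, with the robot touching nothing.
It also fails if it takes over 64 s, if anything falls off the work surface, if the arm or the gripper's body presses on something with over 40 N, if the wrist force passes 120 N, or if a joint passes its speed limit or range.

## Working session

There is one attempt and no reset: what is moved stays moved. The work goes in short steps, Python scripts to look and compute and a tool call to move; the robot and the scene stay as the last step left them, time stands still between calls to the robot, and variables do not carry over. Pictures are saved under pics/ and viewed, and the job is handed in when it is done.

Besides the shell and the picture viewer there is one more tool, called after "Call:" by a JSON object that holds its "method" and its "body", one argument or row to a line. carry_out: Moves the arm, as the interface text tells. Its arguments: {"type":"object","properties":{"grip":{"type":"array"},"slide":{"type":"array"},"twist":{"type":"array"}},"required":["grip","slide","twist"]}

```bash
ls; mkdir -p pics; cat > h.py <<'E'
import numpy as np, cv2
from rig import bot
def save(n,img,s=1.5):
    img=cv2.cvtColor(img,cv2.COLOR_RGB2BGR)
    cv2.imwrite('pics/'+n+'.png',cv2.resize(img,None,fx=s,fy=s,interpolation=cv2.INTER_CUBIC))
def campose(c,st=None):
    if 'position' in c: return np.array(c['rotation']),np.array(c['position'])
    T=np.array(c['T_tool_cam']);R=np.array(st['tcp_rot']);p=np.array(st['position'])
    return R@T[:3,:3], R@T[:3,3]+p
def ray(c,u,v,st=None):
    K=np.array([[c['fx'],0,c['cx']],[0,c['fy'],c['cy']],[0,0,1.]])
    q=cv2.undistortPoints(np.array([[[u,v]]],float),K,np.array([c['k1'],0,0,0.]))[0,0]
    R,p=campose(c,st)
    return p,R@np.array([q[0],-q[1],-1.])
def onplane(c,u,v,z,st=None):
    p,d=ray(c,u,v,st); return p+d*(z-p[2])/d[2]
def cloud(c,st=None):
    K=np.array([[c['fx'],0,c['cx']],[0,c['fy'],c['cy']],[0,0,1.]])
    h,w=c['depth'].shape
    uu,vv=np.meshgrid(np.arange(w),np.arange(h))
    q=cv2.undistortPoints(np.stack([uu,vv],-1).reshape(-1,1,2).astype(float),K,np.array([c['k1'],0,0,0.])).reshape(h,w,2)
    d=np.dstack([q[...,0],-q[...,1],-np.ones((h,w))])*c['depth'][...,None]
    R,p=campose(c,st); return d@R.T+p
E
python3 - <<'E'
from h import *
import pickle
st=bot.read_state();print(st)
for n in ['scene','side','wrist']:
    c=bot.capture(n);save(n+'0',c['color']);pickle.dump((c,st),open(n+'0.pkl','wb'))
    print(n,{k:v for k,v in c.items() if k not in('color','depth')})
E
```

```text
pics
{'time_s': 0.0, 'joint_positions': array([-7.43407411e+01,  3.02778932e+01,  8.21552147e+01, -3.86283213e-04,
        6.76895608e+01, -1.02283222e+01]), 'qvel': array([-0.02473245,  0.01296469, -0.04184624, -0.07450634, -0.00277196,
        0.00765847]), 'tau': array([ 5.76810926e-04, -4.40036988e+01, -1.76594192e+01,  6.33442216e-02,
        5.81593509e-02, -1.61829857e-04]), 'position': array([ 0.2726818 , -0.56151938,  0.1979897 ]), 'tcp_rot': array([[ 8.99651423e-01,  4.36608492e-01, -5.83887435e-04],
       [ 4.36608723e-01, -8.99649143e-01,  2.05982206e-03],
       [ 3.74041974e-04, -2.10805220e-03, -9.99997708e-01]]), 'force': array([-0.28276654, -0.47862493,  1.20011982]), 'moment': array([-0.03714503,  0.02548381,  0.00153606]), 'opening': 0.9992688570463905}
scene {'fx': 468.13938589560314, 'fy': 468.13938589560314, 'cx': 247.91438896658536, 'cy': 189.15650028688992, 'k1': -0.18385910777266823, 'position': array([ 1.46123825, -0.49448528,  0.95589993]), 'rotation': array([[ 0.49312404, -0.52164142,  0.69621758],
       [ 0.8698862 ,  0.2853064 , -0.40236582],
       [ 
[... 188 characters left out ...]
': array([0.15481792, 0.82693704, 1.05284818]), 'rotation': array([[-0.91098901,  0.28761556, -0.29559483],
       [-0.41218128, -0.65982812,  0.62827816],
       [-0.01433921,  0.69419315,  0.71964592]])}
wrist {'fx': 296.02229694020804, 'fy': 296.02229694020804, 'cx': 255.43398909110948, 'cy': 190.41754858244198, 'k1': -0.05126089137036954, 'T_tool_cam': array([[-1.28155122e-03,  9.62309231e-01,  2.71954594e-01,
         7.49047072e-02],
       [ 9.99999121e-01,  1.14072116e-03,  6.75934861e-04,
        -1.94239650e-04],
       [ 3.40233995e-04,  2.71955221e-01, -9.62309847e-01,
        -1.86743654e-01],
       [ 0.00000000e+00,  0.00000000e+00,  0.00000000e+00,
         1.00000000e+00]])}
```

View pics/scene0.png

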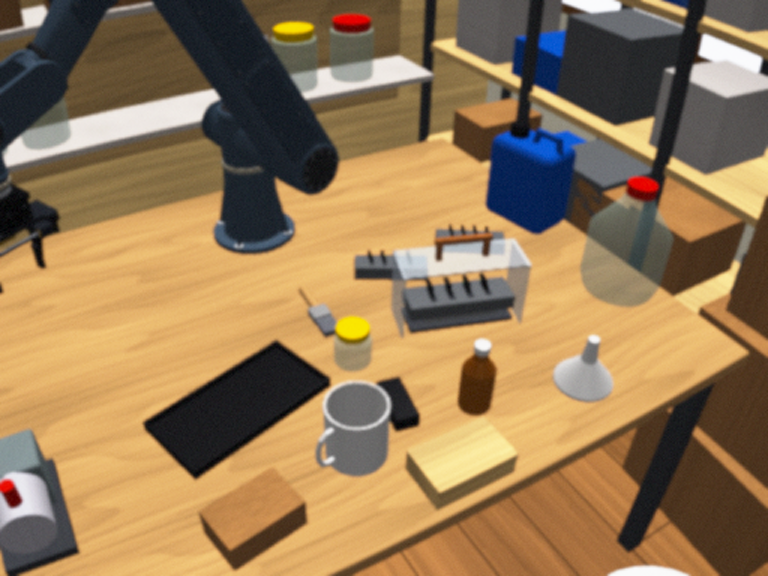

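View pics/side0.png

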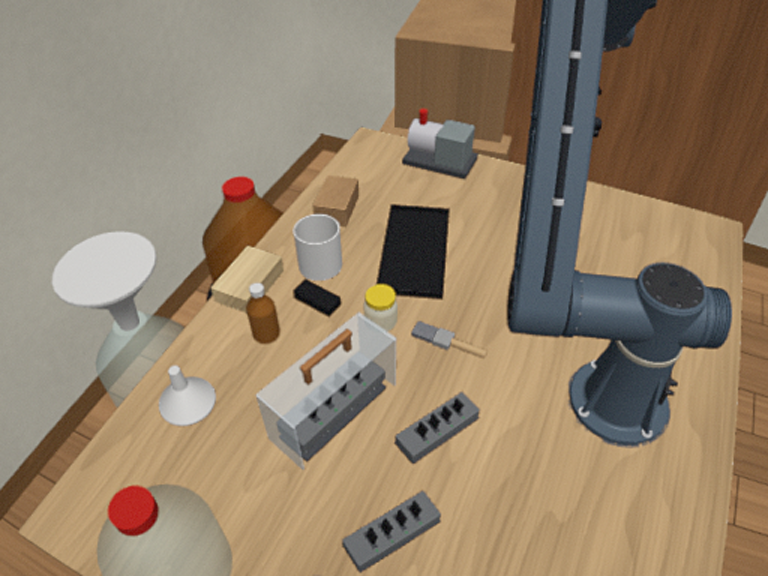

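View pics/wrist0.png

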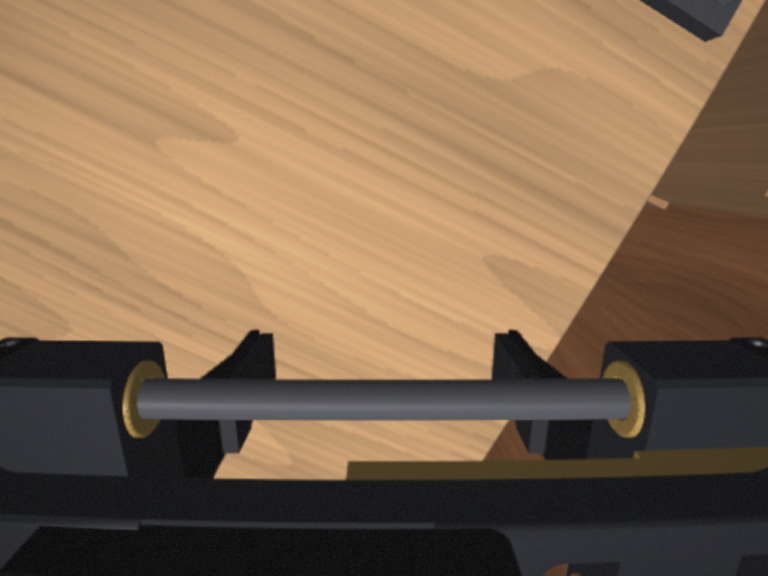

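Scene (1.5x pixels): guard over a grey box at (460,290), handle at (463,240), tray at (238,405). Side: guard at (328,390), handle at (327,355), tray at (415,250). There are two bare look-alike switch boxes, at side (437,427) and (392,530). Next I'll zoom in.

```bash
python3 - <<'E'
from h import *
import pickle
c,st=pickle.load(open('scene0.pkl','rb')); save('sc_crop',c['color'][140:230,220:370],5)
c,st=pickle.load(open('side0.pkl','rb')); save('sd_crop',c['color'][200:390,160:330],4)
E
```

```text
(no output)
```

View pics/sc_crop.png

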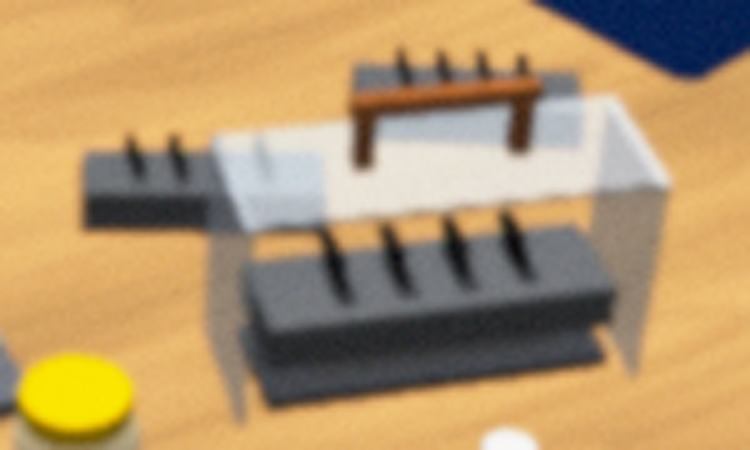

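View pics/sd_crop.png

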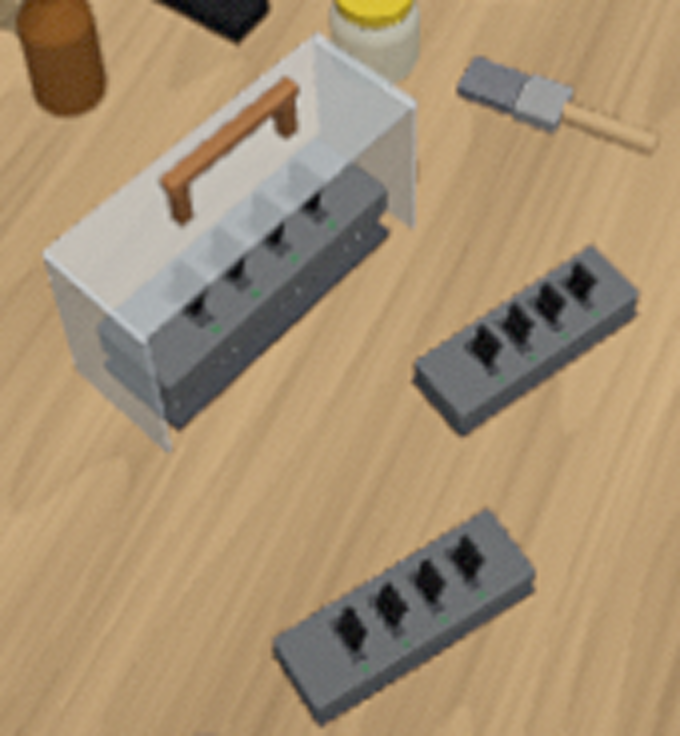

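```bash
cat > m.py <<'E'
from h import *
import pickle
for n in ['scene','side']:
    c,st=pickle.load(open(n+'0.pkl','rb'))
    P=cloud(c); im=c['color'].astype(int); d=c['depth']>0
    hsv=cv2.cvtColor(c['color'],cv2.COLOR_RGB2HSV)
    v,u=np.mgrid[:384,:512]
    box=(u>280)&(u<340)&(v>145)&(v<180) if n=='scene' else (u>195)&(u<240)&(v>215)&(v<260)
    m=box&(im[...,0]>im[...,2]*1.8)&(im[...,0]-im[...,2]>40)&(hsv[...,2]<170)
    print(n,'handle px',m.sum(),u[m].mean(),v[m].mean(),'depth',np.median(c['depth'][m]))
    q=P[m&d]; q=q[(q[:,2]>.185)&(q[:,2]<.22)]
    print('handle cloud',len(q),np.percentile(q,[2,50,98],axis=0).round(4).tolist() if len(q) else '')
    if len(q)>10:
        r=cv2.minAreaRect((q[:,:2]*1000).astype(np.float32)); print(r, cv2.boxPoints(r))
        xy=q[:,:2]-q[:,:2].mean(0); w=np.linalg.svd(xy)[2][0] if 0 else np.linalg.eigh(xy.T@xy)[1][:,1]; print('dir deg',np.degrees(np.arctan2(w[1],w[0])))
    # tray: dark
    dk=(im.max(-1)<45)&d
    lab=cv2.connectedComponentsWithStats(dk.astype(np.uint8))
    for i in range(1,lab[0]):
        if lab[2][i,4]>400:
            q=P[lab[1]==i]; q2=q[(q[:,2]<.04)&(q[:,2]>-.01)]
            if len(q2)<200: continue
            r=cv2.minAreaRect((q2[:,:2]*1000).astype(np.float32)); print('dark',lab[2][i],r,np.median(q2[:,2]))
    # grey boxes
    sat=hsv[...,1]; g=(sat<60)&(im.max(-1)<125)&(im.max(-1)>35)&d&(P[...,2]>.02)&(P[...,2]<.13)&(P[...,0]>.2)&(P[...,0]<1)&(abs(P[...,1])<.8)
    lab=cv2.connectedComponentsWithStats(g.astype(np.uint8))
    for i in range(1,lab[0]):
        if lab[2][i,4]>100:
            q=P[lab[1]==i]; zt=np.percentile(q[:,2],70); t=q[abs(q[:,2]-zt)<.006]
            r=cv2.minAreaRect((t[:,:2]*1000).astype(np.float32)); print('grey',lab[2][i],r,np.percentile(q[:,2],[10,50,70,90]).round(3))
E
python3 m.py
```

```text
scene handle px 194 308.46907216494844 159.2319587628866 depth 1.3975027
handle cloud 131 [[0.5143, 0.1958, 0.1867], [0.5321, 0.2473, 0.2016], [0.5541, 0.3038, 0.2071]]
((531.77001953125, 251.1173553466797), (116.18258666992188, 19.634737014770508), 71.45556640625) [[503.98706 199.16463]
 [522.6023  192.92   ]
 [559.553   303.07007]
 [540.93774 309.3147 ]]
dir deg 71.62158952954724
dark [  97  229  122   89 4904] ((561.7000122070312, -255.67092895507812), (164.19602966308594, 321.6289367675781), 17.228185653686523) 0.005994506389890408
grey [237 171  29  16 294] ((311.239990234375, 174.1830291748047), (81.89443969726562, 60.604393005371094), 58.52751541137695) [0.025 0.032 0.035 0.107]
grey [416 170  29  19 217] ((704.1394653320312, 633.1630859375), (104.55005645751953, 19.266407012939453), 72.40865325927734) [0.084 0.112 0.121 0.127]
grey [ 267  186   77   29 1301] ((529.609619140625, 242.56597900390625), (251.53237915039062, 83.88671875), 74.08733367919922) [0.039 0.061 0.064 0.067]
grey [ 217  253   61   60 1221] ((795.080078125, -130.16555786132812), (91.96910095214844, 30.702772
[... 828 characters left out ...]
, (153.10829162597656, 328.5980529785156), 17.30916404724121) 0.005816047502862576
grey [269  86  49  31 660] ((618.3090209960938, -619.2479248046875), (191.123291015625, 85.2408447265625), 28.15326499938965) [0.022 0.058 0.078 0.104]
grey [ 185  241   72   64 1267] ((514.5335693359375, 270.1846923828125), (243.7449188232422, 53.69766616821289), 74.08935546875) [0.046 0.064 0.066 0.075]
grey [264 262  55  44 931] ((320.8056945800781, 213.95343017578125), (168.9915771484375, 56.3815803527832), 60.340335845947266) [0.029 0.034 0.035 0.038]
grey [ 228  328   66   51 1250] ((318.9696044921875, 441.7315368652344), (167.667236328125, 56.54408264160156), 57.04775619506836) [0.03  0.034 0.035 0.037]
```

Choices for "box": guarded box at scene (303,200) measures ~245x80 mm, while the bare boxes at side (290,285) and (261,353) measure ~168x57, so the guarded one is meant. The brown bar at (308,159) is the only handle and the black tray at (160,270) the only tray. The handle is at about (0.530, 0.254), axis 72°. The tray is at (0.560, -0.2545), axis 107.2°. The paddles lean towards the jar side, so stand -x is about world -y. Next I lift and go over.

Call:
{"method": "carry_out", "body": {
  "grip": [1, 1, 1, 1, 1, 1, 1, 1, 1, 1, 1, 1],
  "slide": [
    [0, 0, -50],
    [0, 0, -50],
    [0, 0, -50],
    [33, -35, 0],
    [33, -35, 0],
    [33, -35, 0],
    [33, -35, 0],
    [33, -35, 0],
    [33, -35, 0],
    [33, -35, 0],
    [33, -35, 0],
    [33, -35, 0]
  ],
  "twist": [
    [0, 0, 0],
    [0, 0, 0],
    [0, 0, 0],
    [0, 0, 0],
    [0, 0, 0],
    [0, 0, 0],
    [0, 0, 0],
    [0, 0, 0],
    [0, 0, 0],
    [0, 0, 0],
    [0, 0, 0],
    [0, 0, 0]
  ]
}}

```text
time_s: 1.35
position: [0.4051, -0.1412, 0.352]
tcp_rot: [[0.905, 0.424, 0.001], [0.424, -0.905, 0.005], [0.003, -0.004, -1.0]]
force: [0.9, -0.1, 0.0]
opening: 1.001
```

```bash
cat > go.py <<'E'
import sys
from h import *
from scipy.spatial.transform import Rotation as Ro
def go(x,y,z,ang):
    """goal TCP, ang = desired angle of tool y in world, deg"""
    s=bot.read_state();R=np.array(s['tcp_rot']);p=np.array(s['position'])
    a=np.radians(ang);ty=np.array([np.cos(a),np.sin(a),0]);tz=np.array([0,0,-1.]);G=np.column_stack([np.cross(ty,tz),ty,tz])
    print('t',round(s['time_s'],2),'p',p.round(4),'yang',np.degrees(np.arctan2(R[1,1],R[0,1])).round(2),'tilt z',R[:,2].round(4),'F',np.round(s['force'],1),'open',round(s['opening'],3),'j',np.round(s['joint_positions'],1))
    print('slide now-frame mm',(R.T@(np.array([x,y,z])-p)*1000).round(1),'slide goal-frame',(G.T@(np.array([x,y,z])-p)*1000).round(1),'twist',Ro.from_matrix(R.T@G).as_rotvec().round(4))
if __name__=='__main__': go(*map(float,sys.argv[1:5]))
E
python3 go.py 0.530 0.254 0.34 -18.3
```

```text
t 1.35 p [ 0.4051 -0.1412  0.352 ] yang -64.88 tilt z [ 9.0e-04  4.8e-03 -1.0e+00] F [ 0.9 -0.1  0. ] open 1.001 j [-34.4   4.7  95.1   0.3  80.3  30.4]
slide now-frame mm [ 280.8 -304.8   14. ] slide goal-frame [414.4  -5.5  12. ] twist [-0.0026 -0.0043 -0.813 ]
```

Call:
{"method": "carry_out", "body": {
  "grip": [1, 1, 1, 1, 1, 1, 1],
  "slide": [
    [33, -35, 0],
    [33, -35, 0],
    [33, -35, 0],
    [33, -35, 0],
    [33, -35, 0],
    [33, -35, 0],
    [0, 0, 0]
  ],
  "twist": [
    [0, 0, 0],
    [0, 0, 0],
    [0, 0, 0],
    [0, 0, 0],
    [0, 0, 0],
    [0, 0, 0],
    [0, 0, 0]
  ]
}}

```text
time_s: 2.05
position: [0.4958, 0.1503, 0.3528]
tcp_rot: [[0.903, 0.43, 0.002], [0.43, -0.903, 0.006], [0.004, -0.005, -1.0]]
force: [-0.4, -1.4, 0.4]
opening: 1.0
```

Call:
{"method": "carry_out", "body": {
  "grip": [1, 1, 1, 1, 1, 1, 1],
  "slide": [
    [0, 0, 0],
    [0, 0, 0],
    [0, 0, 0],
    [0, 0, 0],
    [0, 0, 0],
    [0, 0, 0],
    [0, 0, 0]
  ],
  "twist": [
    [0, 0, -0.15],
    [0, 0, -0.15],
    [0, 0, -0.15],
    [0, 0, -0.15],
    [0, 0, -0.15],
    [0, 0, -0.06],
    [0, 0, 0]
  ]
}}

```text
time_s: 2.75
position: [0.4922, 0.1484, 0.3498]
tcp_rot: [[0.309, 0.951, -0.006], [0.951, -0.309, 0.003], [0.0, -0.007, -1.0]]
force: [-0.2, 0.1, -0.8]
opening: 1.002
```

```bash
python3 go.py 0.530 0.254 0.34 -18.3; python3 - <<'E'
from h import *
import pickle
st=bot.read_state();c=bot.capture('wrist');save('w1',c['color']);pickle.dump((c,st),open('w1.pkl','wb'))
E
```

```text
t 2.75 p [0.4922 0.1484 0.3498] yang -18.01 tilt z [-0.0063  0.0025 -1.    ] F [-0.2  0.1 -0.8] open 1.002 j [ 4.2 13.  85.1  0.2 82.2 22.2]
slide now-frame mm [112.1   3.4   9.8] slide goal-frame [112.1   2.7   9.8] twist [-0.0068 -0.0005  0.0051]
```

View pics/w1.png

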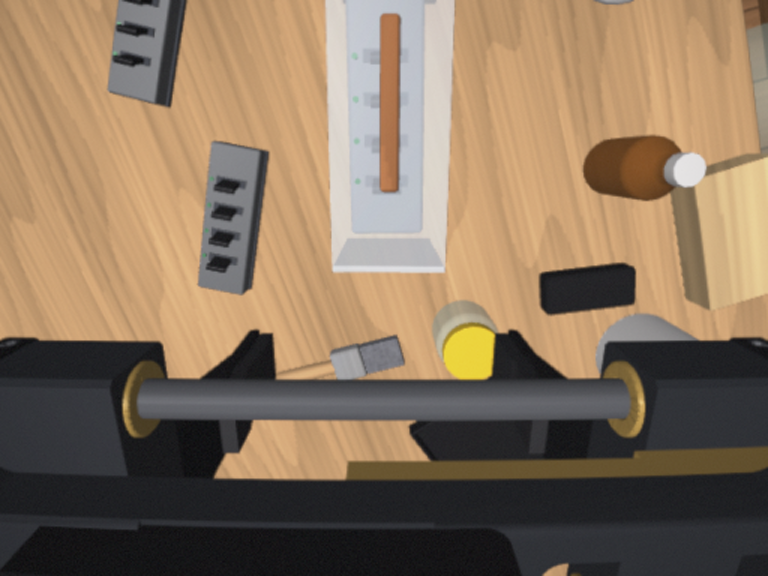

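The wrist picture (1.5x) shows the handle bar from (390,15) to (389,190), nearly aligned with the image's vertical axis. I'll cast it onto z=0.205.

```bash
cat > hw.py <<'E'
from h import *
import pickle,sys
c,st=pickle.load(open('w1.pkl','rb'))
im=c['color'].astype(int); v,u=np.mgrid[:384,:512]
m=(u>240)&(u<280)&(v<140)&(im[...,0]-im[...,2]>60)&(im[...,0]<200)&(im[...,0]>1.8*im[...,2])
lab=cv2.connectedComponentsWithStats(m.astype(np.uint8)); i=1+np.argmax(lab[2][1:,4]); print(lab[2][i])
cn=cv2.findContours((lab[1]==i).astype(np.uint8),cv2.RETR_EXTERNAL,cv2.CHAIN_APPROX_NONE)[0][0][:,0]
q=np.array([onplane(c,a,b,.205,st)[:2]*1000 for a,b in cn],np.float32)
r=cv2.minAreaRect(q);print(r)
E
python3 hw.py
```

```text
[ 254   10   12  118 1354]
((530.2493896484375, 254.09222412109375), (116.86881256103516, 11.616804122924805), 71.85317993164062)
```

Call:
{"method": "carry_out", "body": {
  "grip": [1, 1, 1, 1],
  "slide": [
    [45, 1, 0],
    [45, 1, 0],
    [22, 1, 0],
    [0, 0, 0]
  ],
  "twist": [
    [0, 0, 0],
    [-0.007, 0, 0],
    [0, 0, 0],
    [0, 0, 0]
  ]
}}

```text
time_s: 3.2
position: [0.5314, 0.2536, 0.3491]
tcp_rot: [[0.322, 0.947, -0.0], [0.947, -0.322, -0.002], [-0.002, 0.0, -1.0]]
force: [0.3, -0.4, 0.4]
opening: 0.998
```

```bash
python3 go.py 0.5302 0.254 0.18 -18.1
```

```text
t 3.2 p [0.5314 0.2536 0.3491] yang -18.78 tilt z [-3.0e-04 -1.6e-03 -1.0e+00] F [ 0.3 -0.4  0.4] open 0.998 j [14.7 19.8 75.5 -0.1 84.8 33.5]
slide now-frame mm [  0.3  -1.3 169.1] slide goal-frame [  0.   -1.3 169.1] twist [ 0.0002  0.0016 -0.012 ]
```

Call:
{"method": "carry_out", "body": {
  "grip": [1, 1, 1, 1, 1, 1, 1, 1],
  "slide": [
    [0, -1, 30],
    [0, 0, 30],
    [0, 0, 30],
    [0, 0, 30],
    [0, 0, 20],
    [0, 0, 15],
    [0, 0, 10],
    [0, 0, 0]
  ],
  "twist": [
    [0, 0, -0.012],
    [0, 0, 0],
    [0, 0, 0],
    [0, 0, 0],
    [0, 0, 0],
    [0, 0, 0],
    [0, 0, 0],
    [0, 0, 0]
  ]
}}

```text
time_s: 4.0
position: [0.529, 0.2449, 0.1798]
tcp_rot: [[0.321, 0.947, -0.001], [0.947, -0.321, -0.007], [-0.007, 0.002, -1.0]]
force: [-0.4, 0.6, 0.3]
opening: 1.004
```

```bash
python3 go.py 0.5302 0.254 0.18 -18.1
```

```text
t 4.0 p [0.529  0.2449 0.1798] yang -18.69 tilt z [-5.0e-04 -6.9e-03 -1.0e+00] F [-0.4  0.6  0.3] open 1.004 j [14.1 28.4 89.3 -0.4 62.5 33. ]
slide now-frame mm [ 9.  -1.8 -0.3] slide goal-frame [ 9.  -1.7 -0.2] twist [ 0.0017  0.0067 -0.0104]
```

Call:
{"method": "carry_out", "body": {
  "grip": [1, 1],
  "slide": [
    [9, -2, 0],
    [0, 0, 0]
  ],
  "twist": [
    [0, 0.006, -0.01],
    [0, 0, 0]
  ]
}}

```text
time_s: 4.2
position: [0.531, 0.254, 0.1811]
tcp_rot: [[0.312, 0.95, 0.004], [0.95, -0.312, -0.0], [0.001, 0.003, -1.0]]
force: [0.5, 0.0, -0.2]
opening: 1.0
```

```bash
python3 go.py 0.5302 0.254 0.18 -18.1
```

```text
t 4.2 p [0.531  0.254  0.1811] yang -18.18 tilt z [ 3.6e-03 -2.0e-04 -1.0e+00] F [ 0.5  0.  -0.2] open 1.0 j [14.7 28.5 88.7 -0.1 62.6 32.9]
slide now-frame mm [-0.2 -0.8  1.1] slide goal-frame [-0.2 -0.8  1.1] twist [ 0.0035 -0.0009 -0.0014]
```

Call:
{"method": "carry_out", "body": {
  "grip": [-1, -1, -1, -1, -1, -1, -1, -1],
  "slide": [
    [0, -1, 1],
    [0, 0, 0],
    [0, 0, 0],
    [0, 0, 0],
    [0, 0, 0],
    [0, 0, 0],
    [0, 0, 0],
    [0, 0, 0]
  ],
  "twist": [
    [0, 0, 0],
    [0, 0, 0],
    [0, 0, 0],
    [0, 0, 0],
    [0, 0, 0],
    [0, 0, 0],
    [0, 0, 0],
    [0, 0, 0]
  ]
}}

```text
time_s: 5.0
position: [0.5317, 0.2553, 0.1831]
tcp_rot: [[0.311, 0.95, 0.009], [0.95, -0.311, 0.001], [0.004, 0.009, -1.0]]
force: [0.1, -0.1, -0.2]
opening: 0.359
```

```bash
python3 go.py 0.5302 0.254 0.34 -18.1
```

```text
t 5.0 p [0.5317 0.2553 0.1831] yang -18.12 tilt z [ 0.0095  0.001  -1.    ] F [ 0.1 -0.1 -0.2] open 0.359 j [14.8 28.3 88.7 -0.1 62.4 33. ]
slide now-frame mm [  -1.1    0.4 -156.9] slide goal-frame [  -1.7   -1.  -156.9] twist [ 0.0087 -0.0039 -0.0003]
```

Call:
{"method": "carry_out", "body": {
  "grip": [-1, -1, -1, -1, -1, -1],
  "slide": [
    [1, 0, 3],
    [0, 0, 0],
    [0, 0, 0],
    [0, 0, 0],
    [0, 0, 0],
    [0, 0, 0]
  ],
  "twist": [
    [0.008, -0.004, 0],
    [0, 0, 0],
    [0, 0, 0],
    [0, 0, 0],
    [0, 0, 0],
    [0, 0, 0]
  ]
}}

```text
time_s: 5.6
position: [0.5308, 0.2566, 0.1797]
tcp_rot: [[0.311, 0.95, -0.003], [0.95, -0.311, -0.0], [-0.001, -0.003, -1.0]]
force: [0.1, -0.5, 1.3]
opening: 0.146
```

```bash
python3 go.py 0.5302 0.254 0.34 -18.1
```

```text
t 5.6 p [0.5308 0.2566 0.1797] yang -18.12 tilt z [-2.8e-03 -1.0e-04 -1.0e+00] F [ 0.1 -0.5  1.3] open 0.146 j [14.9 28.8 88.4  0.  63.  33. ]
slide now-frame mm [  -2.9   -0.2 -160.3] slide goal-frame [  -2.7    0.2 -160.3] twist [-0.0027  0.0009 -0.0003]
```

Call:
{"method": "carry_out", "body": {
  "grip": [-1, -1, -1, -1],
  "slide": [
    [-1, 0, -5],
    [0, 0, -10],
    [0, 0, -12],
    [0, 0, -12]
  ],
  "twist": [
    [0, 0, 0],
    [0, 0, 0],
    [0, 0, 0],
    [0, 0, 0]
  ]
}}

```text
time_s: 6.0
position: [0.5275, 0.2542, 0.2164]
tcp_rot: [[0.311, 0.95, -0.013], [0.95, -0.311, -0.004], [-0.007, -0.011, -1.0]]
force: [-0.0, -0.8, -4.8]
opening: 0.146
```

```bash
python3 go.py 0.5302 0.254 0.34 -18.1
```

```text
t 6.0 p [0.5275 0.2542 0.2164] yang -18.13 tilt z [-0.0128 -0.0036 -0.9999] F [-0.  -0.8 -4.8] open 0.146 j [14.8 26.4 86.2 -0.  68.2 32.9]
slide now-frame mm [  -0.2    1.3 -123.6] slide goal-frame [   0.7    2.7 -123.6] twist [-0.011   0.0074 -0.0004]
```

Call:
{"method": "carry_out", "body": {
  "grip": [-1, -1, -1, -1],
  "slide": [
    [0, 2, -12],
    [0, 0, -15],
    [0, 0, -18],
    [0, 0, -18]
  ],
  "twist": [
    [-0.01, 0.006, 0],
    [0, 0, 0],
    [0, 0, 0],
    [0, 0, 0]
  ]
}}

```text
time_s: 6.4
position: [0.5293, 0.2531, 0.2842]
tcp_rot: [[0.311, 0.95, 0.0], [0.95, -0.311, -0.001], [-0.001, 0.001, -1.0]]
force: [0.3, 0.4, -5.6]
opening: 0.142
```

```bash
python3 go.py 0.5302 0.254 0.34 -18.1
```

```text
t 6.4 p [0.5293 0.2531 0.2842] yang -18.13 tilt z [ 4.e-04 -9.e-04 -1.e+00] F [ 0.3  0.4 -5.6] open 0.142 j [14.7 22.3 81.6 -0.1 76.1 32.8]
slide now-frame mm [  1.1   0.7 -55.8] slide goal-frame [  1.1   0.6 -55.8] twist [ 0.0007  0.0007 -0.0006]
```

Call:
{"method": "carry_out", "body": {
  "grip": [-1, -1, -1, -1, -1],
  "slide": [
    [0, 0, -20],
    [0, 0, -20],
    [0, 0, -20],
    [0, 0, -16],
    [0, 0, 0]
  ],
  "twist": [
    [0, 0, 0],
    [0, 0, 0],
    [0, 0, 0],
    [0, 0, 0],
    [0, 0, 0]
  ]
}}

```text
time_s: 6.9
position: [0.5297, 0.253, 0.3715]
tcp_rot: [[0.311, 0.95, 0.013], [0.95, -0.311, 0.002], [0.006, 0.011, -1.0]]
force: [0.5, 1.2, -3.9]
opening: 0.146
```

```bash
python3 go.py 0.560 -0.2545 0.36 17.2; python3 - <<'E'
from h import *
c=bot.capture('side');save('s2',c['color'])
E
```

```text
t 6.9 p [0.5297 0.253  0.3715] yang -18.14 tilt z [ 0.0126  0.0019 -0.9999] F [ 0.5  1.2 -3.9] open 0.146 j [14.7 18.5 74.1 -0.1 86.7 32.8]
slide now-frame mm [-472.9  186.6   10.9] slide goal-frame [-493.7 -121.1   11.5] twist [ 0.0128 -0.002  -0.6167]
```

View pics/s2.png

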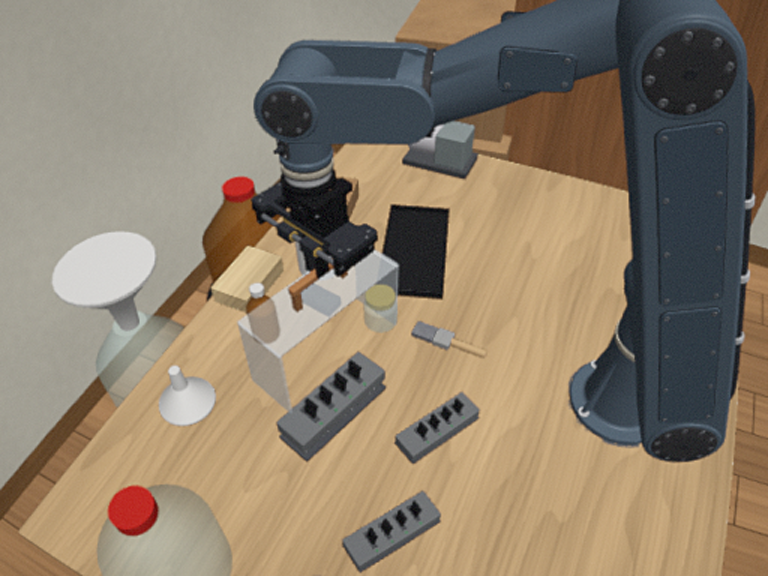

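The guard hangs level, clear of the box (1.5x pixels: box at (332,405)). Now I traverse.

Call:
{"method": "carry_out", "body": {
  "grip": [-1, -1, -1, -1, -1, -1, -1, -1, -1, -1, -1, -1],
  "slide": [
    [-10, 4, 0],
    [-20, 8, 0],
    [-28, 11, 0],
    [-28, 11, 0],
    [-28, 11, 0],
    [-28, 11, 0],
    [-28, 11, 0],
    [-28, 11, 0],
    [-28, 11, 0],
    [-28, 11, 0],
    [-20, 8, 0],
    [-10, 4, 0]
  ],
  "twist": [
    [0.01, 0, 0],
    [0, 0, 0],
    [0, 0, 0],
    [0, 0, 0],
    [0, 0, 0],
    [0, 0, 0],
    [0, 0, 0],
    [0, 0, 0],
    [0, 0, 0],
    [0, 0, 0],
    [0, 0, 0],
    [0, 0, 0]
  ]
}}

```text
time_s: 8.15
position: [0.5372, -0.0705, 0.3527]
tcp_rot: [[0.311, 0.95, -0.033], [0.951, -0.311, 0.004], [-0.006, -0.033, -0.999]]
force: [-0.1, -1.0, -5.7]
opening: 0.141
```

```bash
python3 go.py 0.560 -0.2545 0.36 17.2
```

```text
t 8.15 p [ 0.5372 -0.0705  0.3527] yang -18.11 tilt z [-0.0329  0.004  -0.9995] F [-0.1 -1.  -5.7] open 0.141 j [-19.1  16.3  80.1  -0.4  85.5  -0.9]
slide now-frame mm [-167.9   78.5   -8.8] slide goal-frame [-182.5  -32.7   -7.3] twist [-0.0334 -0.0038 -0.6161]
```

Call:
{"method": "carry_out", "body": {
  "grip": [-1, -1, -1, -1, -1, -1, -1, -1],
  "slide": [
    [-12, 6, -3],
    [-24, 11, -3],
    [-24, 11, -3],
    [-24, 11, 0],
    [-24, 11, 0],
    [-24, 11, 0],
    [-18, 8, 0],
    [-9, 4, 0]
  ],
  "twist": [
    [-0.03, 0, 0],
    [0, 0, 0],
    [0, 0, 0],
    [0, 0, 0],
    [0, 0, 0],
    [0, 0, 0],
    [0, 0, 0],
    [0, 0, 0]
  ]
}}

```text
time_s: 8.95
position: [0.5545, -0.2477, 0.3589]
tcp_rot: [[0.305, 0.952, -0.006], [0.952, -0.305, -0.0], [-0.002, -0.005, -1.0]]
force: [0.4, -0.5, -5.5]
opening: 0.145
```

Call:
{"method": "carry_out", "body": {
  "grip": [-1, -1, -1, -1, -1, -1, -1, -1],
  "slide": [
    [0, 0, 0],
    [0, 0, 0],
    [0, 0, 0],
    [0, 0, 0],
    [0, 0, 0],
    [0, 0, 0],
    [0, 0, 0],
    [0, 0, 0]
  ],
  "twist": [
    [0, 0, -0.05],
    [0, 0, -0.1],
    [0, 0, -0.1],
    [0, 0, -0.1],
    [0, 0, -0.1],
    [0, 0, -0.1],
    [0, 0, -0.05],
    [0, 0, 0]
  ]
}}

```text
time_s: 9.75
position: [0.5533, -0.2426, 0.3572]
tcp_rot: [[-0.314, 0.949, -0.008], [0.949, 0.314, 0.008], [0.01, -0.006, -1.0]]
force: [0.7, 0.3, -4.9]
opening: 0.145
```

```bash
python3 go.py 0.560 -0.2545 0.36 17.2
```

```text
t 9.75 p [ 0.5533 -0.2426  0.3572] yang 18.31 tilt z [-0.0084  0.0079 -0.9999] F [ 0.7  0.3 -4.9] open 0.145 j [-34.3  21.2  72.    0.1  87.4 -52.6]
slide now-frame mm [-13.4   2.7  -3. ] slide goal-frame [-13.3   2.9  -2.8] twist [-0.0056 -0.0101  0.0193]
```

Call:
{"method": "carry_out", "body": {
  "grip": [-1, -1, -1, -1, -1, -1, -1, -1, -1],
  "slide": [
    [-11, 3, 0],
    [0, 0, 12],
    [0, 0, 20],
    [0, 0, 20],
    [0, 0, 20],
    [0, 0, 20],
    [0, 0, 20],
    [0, 0, 12],
    [0, 0, 0]
  ],
  "twist": [
    [-0.005, -0.01, 0.019],
    [0, 0, 0],
    [0, 0, 0],
    [0, 0, 0],
    [0, 0, 0],
    [0, 0, 0],
    [0, 0, 0],
    [0, 0, 0],
    [0, 0, 0]
  ]
}}

```text
time_s: 10.65
position: [0.5601, -0.2519, 0.2235]
tcp_rot: [[-0.288, 0.957, -0.001], [0.957, 0.288, 0.001], [0.002, -0.0, -1.0]]
force: [-1.1, 0.4, -4.8]
opening: 0.141
```

```bash
python3 go.py 0.560 -0.2545 0.225 17.2;  python3 - <<'E'
from h import *
import pickle
for n in['side','scene','wrist']:
  st=bot.read_state();c=bot.capture(n);save(n+'3',c['color']);pickle.dump((c,st),open(n+'3.pkl','wb'))
E
```

```text
t 10.65 p [ 0.5601 -0.2519  0.2235] yang 16.77 tilt z [-9.0e-04  1.4e-03 -1.0e+00] F [-1.1  0.4 -4.8] open 0.141 j [-34.6  27.9  82.1   0.   70.1 -51.4]
slide now-frame mm [-2.4 -0.9 -1.5] slide goal-frame [-2.4 -0.9 -1.5] twist [-0.0004 -0.0016 -0.0076]
```

View pics/side3.png

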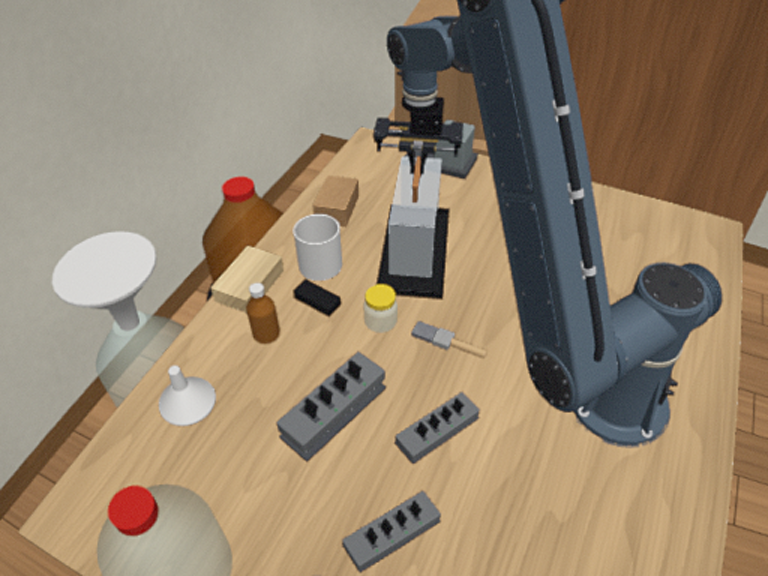

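View pics/scene3.png

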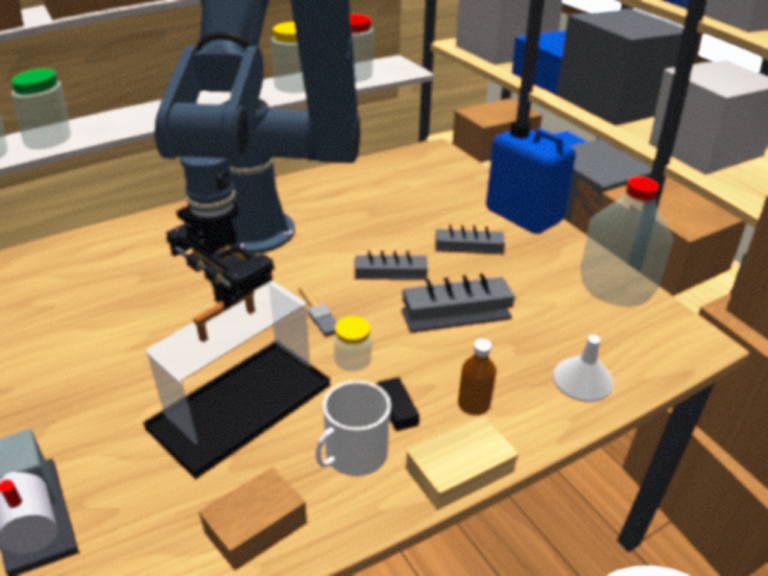

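View pics/wrist3.png

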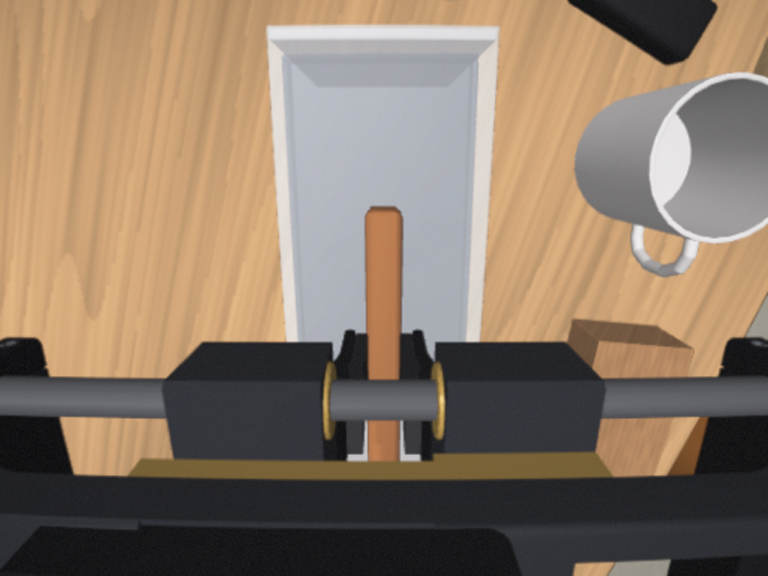

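The guard is centred over the tray in all three views. In the wrist view the tray's outline shows through the sheet at 285–475 px and the guard at 270–497 px. I'll check the long axis, using the tray's end edge at (380,58).

```bash
python3 - <<'E'
from h import *
import pickle
c,st=pickle.load(open('wrist3.pkl','rb'))
R=np.array(st['tcp_rot']);p=np.array(st['position'])
f=lambda u,v,z:(R.T@(onplane(c,u/1.5,v/1.5,z,st)-p)*1000).round(1)
print('tray end',f(380,58,.022),'guard end top',f(383,28,.198),'tray L,R',f(283,60,.022),f(476,60,.022),'guard L R',f(268,28,.198),f(498,28,.198),'handle end',f(384,207,.248))
E
```

```text
tray end [155.4  -1.9 203.5] guard end top [131.4   0.3  27.5] tray L,R [154.5 -80.5 203.3] [154.3  75.9 203.6] guard L R [131.8 -50.1  27.4] [131.8  50.8  27.6] handle end [ 58.4   0.6 -22.4]
```

Call:
{"method": "carry_out", "body": {
  "grip": [-1, -1, -1, -1, -1],
  "slide": [
    [-3, -2, 0],
    [0, 0, 10],
    [0, 0, 10],
    [0, 0, 8],
    [0, 0, 0]
  ],
  "twist": [
    [0, 0, -0.007],
    [0, 0, 0],
    [0, 0, 0],
    [0, 0, 0],
    [0, 0, 0]
  ]
}}

```text
time_s: 11.3
position: [0.5632, -0.2587, 0.2004]
tcp_rot: [[-0.296, 0.955, 0.011], [0.955, 0.296, -0.007], [-0.01, 0.009, -1.0]]
force: [0.4, 1.2, -5.2]
opening: 0.142
```

```bash
python3 go.py 0.558 -0.2545 0.185 17.2
```

```text
t 11.3 p [ 0.5632 -0.2587  0.2004] yang 17.21 tilt z [ 0.0114 -0.0073 -0.9999] F [ 0.4  1.2 -5.2] open 0.142 j [-35.   29.4  83.4   0.   66.4 -52.2]
slide now-frame mm [ 5.7 -3.9 15.3] slide goal-frame [ 5.5 -3.8 15.4] twist [0.0087 0.0103 0.0001]
```

Call:
{"method": "carry_out", "body": {
  "grip": [-1, -1, -1, -1],
  "slide": [
    [4, -4, 0],
    [0, 0, 4],
    [0, 0, 4],
    [0, 0, 3]
  ],
  "twist": [
    [0.009, 0.01, 0],
    [0, 0, 0],
    [0, 0, 0],
    [0, 0, 0]
  ]
}}

```text
time_s: 11.7
position: [0.5582, -0.2558, 0.1888]
tcp_rot: [[-0.296, 0.955, -0.0], [0.955, 0.296, -0.0], [0.0, -0.0, -1.0]]
force: [-0.2, 0.1, -5.1]
opening: 0.143
```

```bash
python3 go.py 0.558 -0.2545 0.185 17.2
```

```text
t 11.7 p [ 0.5582 -0.2558  0.1888] yang 17.21 tilt z [-5.e-04 -1.e-04 -1.e+00] F [-0.2  0.1 -5.1] open 0.143 j [-35.   30.   84.3  -0.   65.7 -52.2]
slide now-frame mm [1.3 0.2 3.8] slide goal-frame [1.3 0.2 3.8] twist [-0.0005 -0.0001  0.0002]
```

Call:
{"method": "carry_out", "body": {
  "grip": [-1, -1],
  "slide": [
    [0, 0, 2],
    [0, 0, 1]
  ],
  "twist": [
    [0, 0, 0],
    [0, 0, 0]
  ]
}}

```text
time_s: 11.9
position: [0.5581, -0.2558, 0.1852]
tcp_rot: [[-0.296, 0.955, -0.001], [0.955, 0.296, 0.0], [0.0, -0.001, -1.0]]
force: [-1.1, -0.4, -4.4]
opening: 0.148
```

Call:
{"method": "carry_out", "body": {
  "grip": [-1],
  "slide": [
    [0, 0, 1]
  ],
  "twist": [
    [0, 0, 0]
  ]
}}

```text
time_s: 12.0
position: [0.5582, -0.2558, 0.1847]
tcp_rot: [[-0.296, 0.955, -0.001], [0.955, 0.296, -0.0], [0.0, -0.001, -1.0]]
force: [-1.4, 1.6, 1.7]
opening: 0.144
```

```bash
python3 go.py 0.558 -0.2545 0.185 17.2
```

```text
t 12.0 p [ 0.5582 -0.2558  0.1847] yang 17.22 tilt z [-5.e-04 -1.e-04 -1.e+00] F [-1.4  1.6  1.7] open 0.144 j [-35.   30.3  84.6  -0.   65.2 -52.2]
slide now-frame mm [ 1.3  0.2 -0.3] slide goal-frame [ 1.3  0.2 -0.3] twist [-0.0005 -0.0001  0.0003]
```

Feet have touched at 1.7 N. Now I release.

Call:
{"method": "carry_out", "body": {
  "grip": [0.2, 0.2, 0.2, 0.2, 0.2, 0.2],
  "slide": [
    [0, 0, 0],
    [0, 0, 0],
    [0, 0, 0],
    [0, 0, 0],
    [0, 0, 0],
    [0, 0, 0]
  ],
  "twist": [
    [0, 0, 0],
    [0, 0, 0],
    [0, 0, 0],
    [0, 0, 0],
    [0, 0, 0],
    [0, 0, 0]
  ]
}}

```text
time_s: 12.6
position: [0.5617, -0.2584, 0.1894]
tcp_rot: [[-0.296, 0.955, 0.009], [0.955, 0.296, -0.007], [-0.009, 0.006, -1.0]]
force: [-0.3, -0.3, 0.4]
opening: 0.563
```

```bash
python3 go.py 0.558 -0.2545 0.185 17.2
```

```text
t 12.6 p [ 0.5617 -0.2584  0.1894] yang 17.22 tilt z [ 0.0089 -0.0069 -0.9999] F [-0.3 -0.3  0.4] open 0.563 j [-35.   30.   84.2  -0.   65.1 -52.2]
slide now-frame mm [ 4.8 -2.5  4.3] slide goal-frame [ 4.8 -2.4  4.4] twist [0.0065 0.0092 0.0003]
```

Call:
{"method": "carry_out", "body": {
  "grip": [0.2, 0.2, 0.2, 0.2, 0.2, 0.2, 0.2, 0.2],
  "slide": [
    [0, -3, -10],
    [0, 0, -20],
    [0, 0, -25],
    [0, 0, -25],
    [0, 0, -25],
    [0, 0, -25],
    [0, 0, -20],
    [0, 0, 0]
  ],
  "twist": [
    [0, 0, 0],
    [0, 0, 0],
    [0, 0, 0],
    [0, 0, 0],
    [0, 0, 0],
    [0, 0, 0],
    [0, 0, 0],
    [0, 0, 0]
  ]
}}

```text
time_s: 13.4
position: [0.5557, -0.2586, 0.3493]
tcp_rot: [[-0.296, 0.955, 0.009], [0.955, 0.296, -0.008], [-0.01, 0.006, -1.0]]
force: [0.6, 0.2, 0.9]
opening: 0.6
```

```bash
python3 go.py 0.5302 0.254 0.34 -18.1;  python3 - <<'E'
from h import *
import pickle
for n in['side','scene','wrist']:
  st=bot.read_state();c=bot.capture(n);save(n+'4',c['color']);pickle.dump((c,st),open(n+'4.pkl','wb'))
E
```

```text
t 13.4 p [ 0.5557 -0.2586  0.3493] yang 17.2 tilt z [ 0.0092 -0.0078 -0.9999] F [0.6 0.2 0.9] open 0.6 j [-35.4  21.6  72.6  -0.1  85.1 -52.5]
slide now-frame mm [497.3 127.1   5.1] slide goal-frame [ 479.3 -183.5    9.3] twist [0.0094 0.0079 0.6161]
```

View pics/wrist4.png

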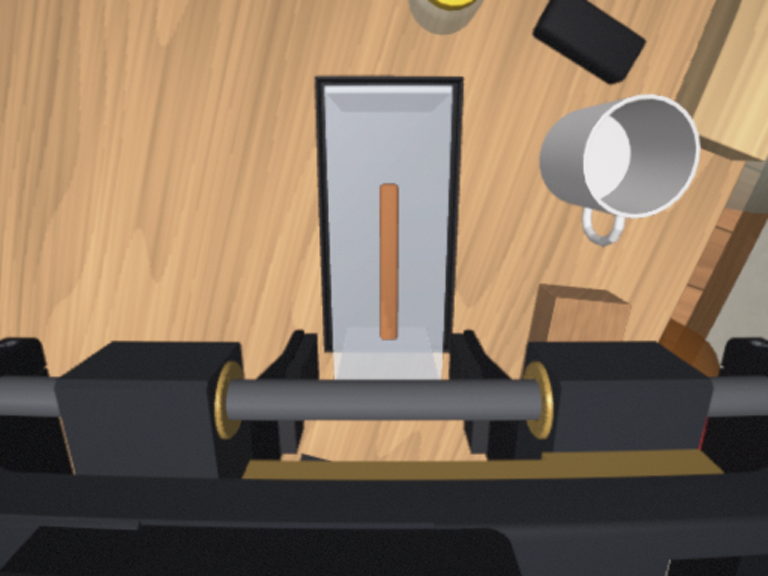

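View pics/scene4.png

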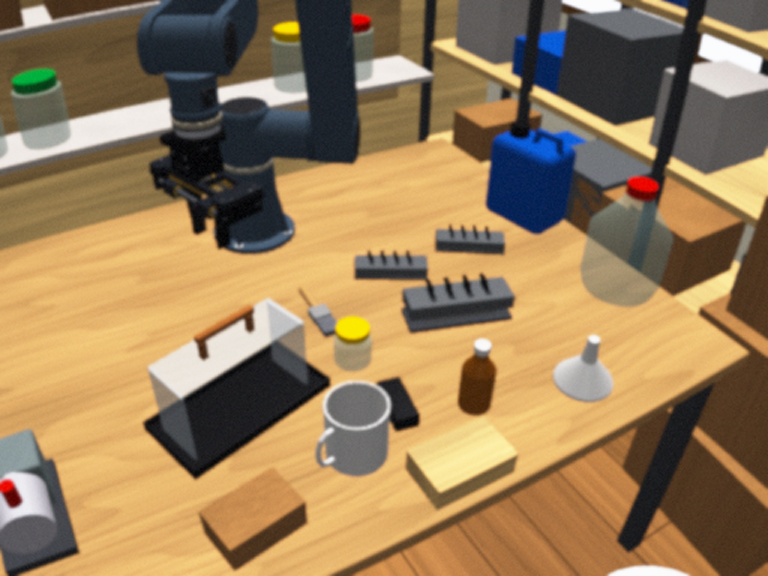

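The guard stands in the tray: in the wrist view the tray rim at (317–463, 77–352) surrounds it. Now I'll localise the bare box.

```bash
python3 - <<'E'
from h import *
import pickle
for n in ['scene','side']:
    c,st=pickle.load(open(n+'4.pkl','rb'))
    P=cloud(c); d=c['depth']>0
    near=d&(abs(P[...,0]-.53)<.12)&(abs(P[...,1]-.254)<.16)
    t=near&(P[...,2]>.058)&(P[...,2]<.072)
    q=P[t]
    r=cv2.minAreaRect((q[:,:2]*1000).astype(np.float32)); print(n,len(q),r,np.percentile(q[:,2],[10,50,90]).round(4))
    # paddle tips
    pt=P[near&(P[...,2]>.085)&(P[...,2]<.11)]
    a=np.radians(72.8); ex=np.array([np.cos(a),np.sin(a)])
    s=np.sort((pt[:,:2]-[.53,.254])@ex*1000); print('tips along',s.round(0).tolist()[::4], 'across', np.percentile((pt[:,:2]-[.53,.254])@np.array([-ex[1],ex[0]])*1000,[5,50,95]))
c,_=pickle.load(open('scene4.pkl','rb'));save('sc4c',c['color'][170:225,255:355],7)
c,_=pickle.load(open('side4.pkl','rb'));save('sd4c',c['color'][225:310,175:265],7)
# handle in wrist4
c,st=pickle.load(open('wrist4.pkl','rb'));im=c['color'].astype(int); v,u=np.mgrid[:384,:512]
m=(u>245)&(u<275)&(v>115)&(v<230)&(im[...,0]-im[...,2]>60)&(im[...,0]>1.6*im[...,2])
cn=max(cv2.findContours(m.astype(np.uint8),0,1)[0],key=len)[:,0]
print('handle',cv2.minAreaRect(np.array([onplane(c,a,b,.210,st)[:2]*1000 for a,b in cn],np.float32)))
E
```

```text
scene 985 ((528.5971069335938, 254.70126342773438), (231.10244750976562, 84.26531219482422), 72.31074523925781) [0.0603 0.0632 0.0661]
tips along [-71.0, -70.0, -69.0, -68.0, -66.0, -65.0, -62.0, -32.0, -30.0, -29.0, -28.0, -27.0, -25.0, -23.0, 10.0, 11.0, 12.0, 14.0, 15.0, 17.0, 47.0, 48.0, 51.0, 52.0, 53.0, 54.0, 56.0] across [-13.63446647  -1.45610095  14.021795  ]
side 1440 ((526.1689453125, 256.9765625), (230.92681884765625, 78.88630676269531), 73.0354232788086) [0.0616 0.0649 0.0678]
tips along [-69.0, -67.0, -66.0, -64.0, -63.0, -62.0, -61.0, -60.0, -60.0, -59.0, -58.0, -30.0, -28.0, -27.0, -25.0, -24.0, -23.0, -22.0, -21.0, -20.0, -20.0, -19.0, -17.0, 13.0, 14.0, 16.0, 17.0, 18.0, 18.0, 19.0, 19.0, 20.0, 21.0, 49.0, 51.0, 52.0, 53.0, 55.0, 55.0, 56.0, 57.0, 58.0, 58.0, 58.0, 59.0, 60.0] across [-7.9231676   6.23163017 17.93082621]
handle ((558.5899658203125, -257.08160400390625), (12.072151184082031, 117.0677261352539), 17.568376541137695)
```

View pics/sc4c.png

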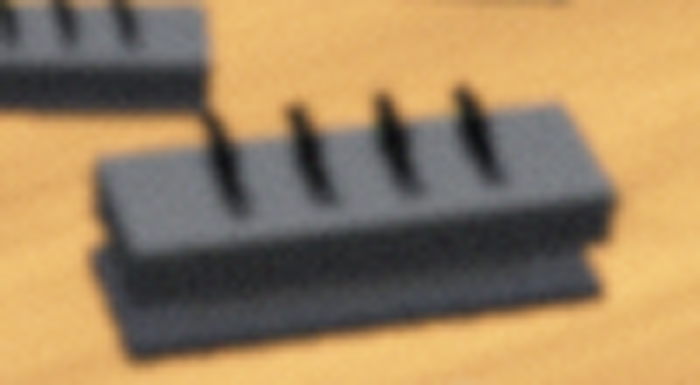

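View pics/sd4c.png

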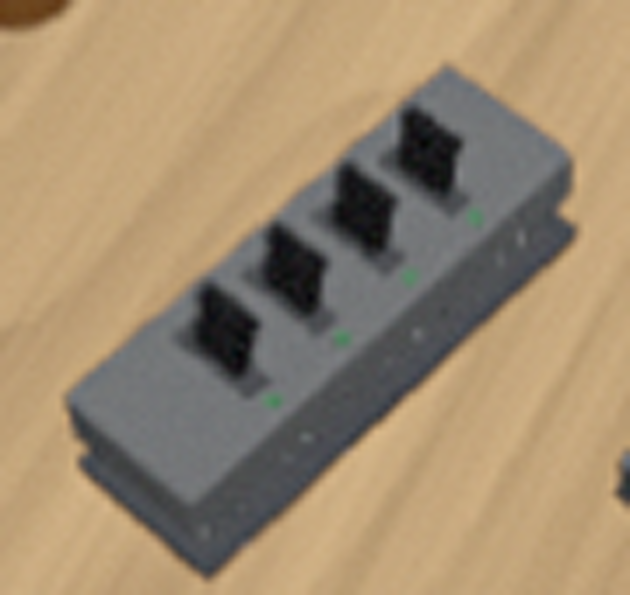

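Paddle tips sit ~9 mm towards the jar side of their bases, so stand +x points at about 72.7° with its centre at (0.528, 0.256). touch_down is then (0.499, 0.1624). Next I close the fingers, turn back and go there.

Call:
{"method": "carry_out", "body": {
  "grip": [-1, -1, -1, -1, -1],
  "slide": [
    [0, 0, 0],
    [0, 0, 0],
    [0, 0, 0],
    [0, 0, 0],
    [0, 0, 0]
  ],
  "twist": [
    [0.009, 0.008, 0.12],
    [0, 0, 0.14],
    [0, 0, 0.14],
    [0, 0, 0.14],
    [0, 0, 0.07]
  ]
}}

```text
time_s: 14.05
position: [0.5492, -0.2544, 0.3341]
tcp_rot: [[0.329, 0.944, -0.026], [0.944, -0.328, 0.015], [0.005, -0.029, -1.0]]
force: [0.2, -0.9, -0.4]
opening: 0.231
```

```bash
python3 go.py 0.499 0.1624 0.34 -17.3
```

```text
t 14.05 p [ 0.5492 -0.2544  0.3341] yang -19.18 tilt z [-0.0255  0.0147 -0.9996] F [ 0.2 -0.9 -0.4] open 0.231 j [-35.3  22.7  73.2  -0.2  85.8 -16.1]
slide now-frame mm [ 377.1 -184.5    1.5] slide goal-frame [ 383.  -171.9   -5.9] twist [-0.0288 -0.0059 -0.0329]
```

Call:
{"method": "carry_out", "body": {
  "grip": [-1, -1, -1, -1, -1, -1, -1, -1, -1, -1, -1, -1],
  "slide": [
    [30, -14, -4],
    [36, -16, 0],
    [36, -16, 0],
    [36, -16, 0],
    [36, -16, 0],
    [36, -16, 0],
    [36, -16, 0],
    [36, -16, 0],
    [36, -16, 0],
    [25, -11, 0],
    [12, -5, 0],
    [0, 0, 0]
  ],
  "twist": [
    [-0.029, -0.006, -0.033],
    [0, 0, 0],
    [0, 0, 0],
    [0, 0, 0],
    [0, 0, 0],
    [0, 0, 0],
    [0, 0, 0],
    [0, 0, 0],
    [0, 0, 0],
    [0, 0, 0],
    [0, 0, 0],
    [0, 0, 0]
  ]
}}

```text
time_s: 15.25
position: [0.4919, 0.1459, 0.3173]
tcp_rot: [[0.302, 0.952, -0.043], [0.953, -0.302, 0.01], [-0.004, -0.044, -0.999]]
force: [0.2, -0.0, -0.2]
opening: 0.003
```

```bash
python3 go.py 0.499 0.1624 0.15 -17.3; python3 - <<'E'
from h import *
import pickle
st=bot.read_state();c=bot.capture('wrist');save('w5',c['color']);pickle.dump((c,st),open('w5.pkl','wb'))
E
```

```text
t 15.25 p [0.4919 0.1459 0.3173] yang -17.59 tilt z [-0.0434  0.0098 -0.999 ] F [ 0.2 -0.  -0.2] open 0.003 j [ 3.6 15.4 87.   0.7 80.1 21. ]
slide now-frame mm [ 18.5   9.2 167. ] slide goal-frame [ 17.8   1.9 167.3] twist [-0.0443  0.0036 -0.005 ]
```

View pics/w5.png

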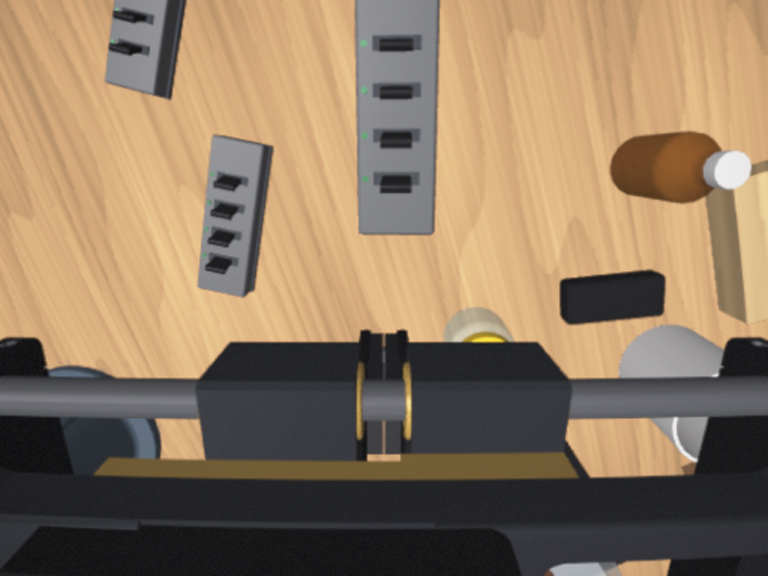

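The wrist view (1.5x) shows the near end of the box as an edge from (359,234) to (434,233), with paddles along u≈397. I'll project these.

```bash
python3 - <<'E'
from h import *
import pickle
c,st=pickle.load(open('w5.pkl','rb'))
f=lambda u,v,z:onplane(c,u/1.5,v/1.5,z,st)
A,B=f(359,234,.064),f(434,233.5,.064); C,D=f(356.5,1,.064),f(440,1,.064)
print(A.round(4),B.round(4),np.linalg.norm(A-B),'end mid',((A+B)/2).round(4))
d=((C+D)/2-(A+B)/2)[:2]; ang=np.degrees(np.arctan2(d[1],d[0]));print('ang',ang)
for v in (185,139,92,45):
    q=f(396,v,.064)-(A+B)/2; a=np.radians(72.7);print('paddle along',(q[0]*np.cos(a)+q[1]*np.sin(a))*1000-115)
mid=((A+B)/2)[:2]; a=np.radians(72.7); e=np.array([np.cos(a),np.sin(a)])
print('centre',mid+.115*e,'touch',mid+.017*e)
E
```

```text
[0.4591 0.1595 0.064 ] [0.5307 0.1378 0.064 ] 0.07477409375175409 end mid [0.4949 0.1487 0.064 ]
ang 72.31391328638924
paddle along -67.36243901214505
paddle along -24.604960400939163
paddle along 17.17477135048489
paddle along 57.30521514342183
centre [0.52907862 0.25846014] touch [0.49993589 0.16489358]
```

Call:
{"method": "carry_out", "body": {
  "grip": [-1, -1, -1, -1, -1],
  "slide": [
    [9, 0, 0],
    [9, 0, 0],
    [0, 0, 20],
    [0, 0, 30],
    [0, 0, 30]
  ],
  "twist": [
    [-0.044, 0.003, 0],
    [0, 0, 0],
    [0, 0, 0],
    [0, 0, 0],
    [0, 0, 0]
  ]
}}

```text
time_s: 15.8
position: [0.5045, 0.1565, 0.2383]
tcp_rot: [[0.31, 0.951, 0.01], [0.951, -0.31, -0.004], [-0.0, 0.011, -1.0]]
force: [0.7, 0.6, -0.4]
opening: 0.005
```

```bash
python3 go.py 0.4992 0.1635 0.13 -17.5
```

```text
t 15.8 p [0.5045 0.1565 0.2383] yang -18.06 tilt z [ 0.0103 -0.0037 -0.9999] F [ 0.7  0.6 -0.4] open 0.005 j [ 5.3 19.8 93.6 -0.3 66.1 23.5]
slide now-frame mm [  5.   -8.4 108.2] slide goal-frame [  5.1  -7.2 108.3] twist [ 0.0109  0.0004 -0.0098]
```

Call:
{"method": "carry_out", "body": {
  "grip": [-1, -1, -1, -1, -1],
  "slide": [
    [5, -8, 20],
    [0, 0, 25],
    [0, 0, 25],
    [0, 0, 25],
    [0, 0, 12]
  ],
  "twist": [
    [0.011, 0, -0.01],
    [0, 0, 0],
    [0, 0, 0],
    [0, 0, 0],
    [0, 0, 0]
  ]
}}

```text
time_s: 16.3
position: [0.501, 0.157, 0.1239]
tcp_rot: [[0.308, 0.951, -0.006], [0.951, -0.308, -0.003], [-0.005, -0.005, -1.0]]
force: [-0.8, -0.8, -0.2]
opening: 0.008
```

```bash
python3 go.py 0.4992 0.1635 0.075 -17.5
```

```text
t 16.3 p [0.501  0.157  0.1239] yang -17.96 tilt z [-0.0062 -0.0028 -1.    ] F [-0.8 -0.8 -0.2] open 0.008 j [  5.3  28.9 100.3  -0.2  51.2  23.3]
slide now-frame mm [ 5.9 -3.5 48.9] slide goal-frame [ 5.7 -3.7 48.9] twist [-0.0051  0.0045 -0.0081]
```

Call:
{"method": "carry_out", "body": {
  "grip": [-1, -1, -1, -1, -1, -1],
  "slide": [
    [6, -4, 10],
    [0, 0, 14],
    [0, 0, 10],
    [0, 0, 7],
    [0, 0, 4],
    [0, 0, 2]
  ],
  "twist": [
    [-0.005, 0.004, -0.008],
    [0, 0, 0],
    [0, 0, 0],
    [0, 0, 0],
    [0, 0, 0],
    [0, 0, 0]
  ]
}}

```text
time_s: 16.9
position: [0.5021, 0.1581, 0.0714]
tcp_rot: [[0.308, 0.951, -0.005], [0.951, -0.308, -0.002], [-0.004, -0.004, -1.0]]
force: [0.5, 0.5, -0.4]
opening: 0.004
```

```bash
python3 go.py 0.4992 0.1635 0.065 -17.5
```

```text
t 16.9 p [0.5021 0.1581 0.0714] yang -17.95 tilt z [-0.005  -0.0024 -1.    ] F [ 0.5  0.5 -0.4] open 0.004 j [  5.4  33.9 102.3  -0.2  44.1  23.4]
slide now-frame mm [ 4.3 -4.4  6.4] slide goal-frame [ 4.3 -4.4  6.4] twist [-0.004   0.0038 -0.0079]
```

Call:
{"method": "carry_out", "body": {
  "grip": [-1, -1],
  "slide": [
    [5, -4, 0],
    [0, 0, 2]
  ],
  "twist": [
    [-0.004, 0.004, -0.008],
    [0, 0, 0]
  ]
}}

```text
time_s: 17.1
position: [0.5004, 0.1643, 0.0698]
tcp_rot: [[0.301, 0.954, 0.002], [0.954, -0.301, 0.001], [0.001, 0.001, -1.0]]
force: [0.2, -0.7, 0.1]
opening: 0.008
```

Call:
{"method": "carry_out", "body": {
  "grip": [-1],
  "slide": [
    [0, 0, 1.5]
  ],
  "twist": [
    [0, 0, 0]
  ]
}}

```text
time_s: 17.2
position: [0.5006, 0.1646, 0.0686]
tcp_rot: [[0.3, 0.954, 0.003], [0.954, -0.3, 0.001], [0.001, 0.002, -1.0]]
force: [-0.0, 0.1, -0.7]
opening: 0.005
```

Call:
{"method": "carry_out", "body": {
  "grip": [-1],
  "slide": [
    [0, 0, 1]
  ],
  "twist": [
    [0, 0, 0]
  ]
}}

```text
time_s: 17.3
position: [0.5006, 0.1648, 0.0678]
tcp_rot: [[0.3, 0.954, 0.003], [0.954, -0.3, 0.001], [0.002, 0.003, -1.0]]
force: [-0.4, -0.3, 0.3]
opening: 0.007
```

Call:
{"method": "carry_out", "body": {
  "grip": [-1],
  "slide": [
    [0, 0, 1.5]
  ],
  "twist": [
    [0, 0, 0]
  ]
}}

```text
time_s: 17.4
position: [0.5009, 0.165, 0.0665]
tcp_rot: [[0.299, 0.954, 0.004], [0.954, -0.299, 0.001], [0.002, 0.003, -1.0]]
force: [-0.1, 0.0, 0.7]
opening: 0.003
```

Call:
{"method": "carry_out", "body": {
  "grip": [-1],
  "slide": [
    [0, 0, 1]
  ],
  "twist": [
    [0, 0, 0]
  ]
}}

```text
time_s: 17.5
position: [0.5009, 0.165, 0.0655]
tcp_rot: [[0.299, 0.954, 0.004], [0.954, -0.299, 0.001], [0.002, 0.004, -1.0]]
force: [-1.0, -0.1, 0.2]
opening: 0.006
```

Call:
{"method": "carry_out", "body": {
  "grip": [-1],
  "slide": [
    [0, 0, 1]
  ],
  "twist": [
    [0, 0, 0]
  ]
}}

```text
time_s: 17.6
position: [0.501, 0.1651, 0.0645]
tcp_rot: [[0.299, 0.954, 0.004], [0.954, -0.299, 0.001], [0.002, 0.004, -1.0]]
force: [0.4, 0.3, 0.1]
opening: 0.001
```

Call:
{"method": "carry_out", "body": {
  "grip": [-1],
  "slide": [
    [0, 0, 1]
  ],
  "twist": [
    [0, 0, 0]
  ]
}}

```text
time_s: 17.7
position: [0.501, 0.1651, 0.0635]
tcp_rot: [[0.299, 0.954, 0.004], [0.954, -0.299, 0.001], [0.002, 0.004, -1.0]]
force: [-0.4, 0.6, -0.1]
opening: 0.004
```

Call:
{"method": "carry_out", "body": {
  "grip": [-1],
  "slide": [
    [0, 0, 1]
  ],
  "twist": [
    [0, 0, 0]
  ]
}}

```text
time_s: 17.8
position: [0.5011, 0.165, 0.0624]
tcp_rot: [[0.299, 0.954, 0.004], [0.954, -0.299, 0.001], [0.002, 0.004, -1.0]]
force: [0.4, -0.0, 0.2]
opening: 0.004
```

Call:
{"method": "carry_out", "body": {
  "grip": [-1],
  "slide": [
    [0, 0, 1]
  ],
  "twist": [
    [0, 0, 0]
  ]
}}

```text
time_s: 17.9
position: [0.5011, 0.165, 0.0613]
tcp_rot: [[0.299, 0.954, 0.004], [0.954, -0.299, 0.001], [0.002, 0.004, -1.0]]
force: [-0.5, -0.9, 1.0]
opening: 0.004
```

Call:
{"method": "carry_out", "body": {
  "grip": [-1],
  "slide": [
    [0, 0, 0.8]
  ],
  "twist": [
    [0, 0, 0]
  ]
}}

```text
time_s: 18.0
position: [0.5011, 0.165, 0.0604]
tcp_rot: [[0.299, 0.954, 0.004], [0.954, -0.299, 0.001], [0.002, 0.004, -1.0]]
force: [0.5, -0.3, 0.4]
opening: 0.006
```

```bash
python3 go.py 0.4992 0.1635 0.06 -17.5; python3 - <<'E'
from h import *
c=bot.capture('scene');save('sc6',c['color'][150:235,240:360],6)
E
```

```text
t 18.0 p [0.5011 0.165  0.0604] yang -17.42 tilt z [ 4.3e-03  8.0e-04 -1.0e+00] F [ 0.5 -0.3  0.4] open 0.006 j [  6.1  34.9 103.    0.   41.9  23.5]
slide now-frame mm [-1.9 -1.3  0.4] slide goal-frame [-1.9 -1.3  0.4] twist [ 0.0039 -0.0021  0.0014]
```

View pics/sc6.png

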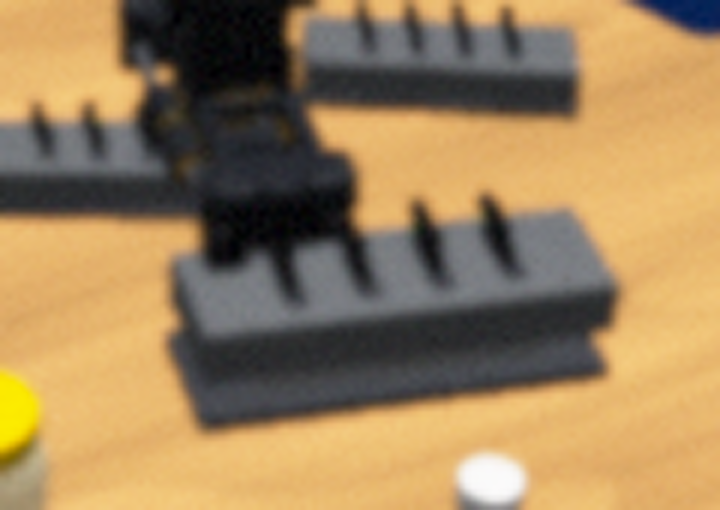

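The crop shows the fingertips at (225,255), just at the box top and clear of switch 1 at (285,270). I'll keep feeling downwards.

Call:
{"method": "carry_out", "body": {
  "grip": [-1],
  "slide": [
    [0, 0, 0.8]
  ],
  "twist": [
    [0, 0, 0]
  ]
}}

```text
time_s: 18.15
position: [0.5011, 0.165, 0.0594]
tcp_rot: [[0.299, 0.954, 0.004], [0.954, -0.299, 0.001], [0.002, 0.004, -1.0]]
force: [0.9, 0.6, 0.2]
opening: 0.005
```

Call:
{"method": "carry_out", "body": {
  "grip": [-1],
  "slide": [
    [0, 0, 0.8]
  ],
  "twist": [
    [0, 0, 0]
  ]
}}

```text
time_s: 18.25
position: [0.5011, 0.1649, 0.0586]
tcp_rot: [[0.299, 0.954, 0.004], [0.954, -0.299, 0.001], [0.002, 0.004, -1.0]]
force: [-0.2, 0.9, 0.7]
opening: 0.006
```

Call:
{"method": "carry_out", "body": {
  "grip": [-1],
  "slide": [
    [0, 0, 0.8]
  ],
  "twist": [
    [0, 0, 0]
  ]
}}

```text
time_s: 18.35
position: [0.5011, 0.1649, 0.0577]
tcp_rot: [[0.299, 0.954, 0.004], [0.954, -0.299, 0.001], [0.002, 0.004, -1.0]]
force: [-0.1, -0.1, -0.2]
opening: 0.005
```

```bash
python3 - <<'E'
from h import *
st=bot.read_state()
c=bot.capture('side');save('sd6',c['color'][190:320,160:290],5)
P=cloud(c);q=P[(abs(P[...,0]-.55)<.02)&(abs(P[...,1]-.33)<.015)&(c['depth']>0)];print(np.median(q[:,2]),st['force'])
w=bot.capture('wrist');save('w6',w['color'])
P=cloud(w,st)
for v in(100,110,120,130,140,150): print(v,P[v,250:290:8,2].round(4))
E
```

```text
0.06544159140109718 [-0.0562332  -0.08115656 -0.21684782]
100 [0.0723 0.0742 0.0722 0.0726 0.0685]
110 [0.0956 0.0951 0.0961 0.0957 0.0674]
120 [0.0982 0.0982 0.1001 0.099  0.0638]
130 [0.0647 0.0652 0.0659 0.0659 0.0651]
140 [0.0651 0.0658 0.0664 0.0654 0.0659]
150 [0.0661 0.0652 0.0647 0.0653 0.0658]
```

View pics/sd6.png

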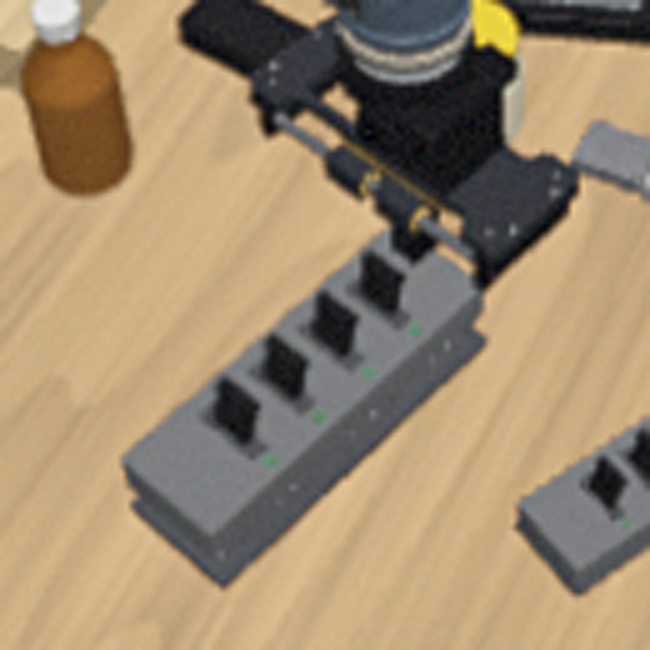

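View pics/w6.png

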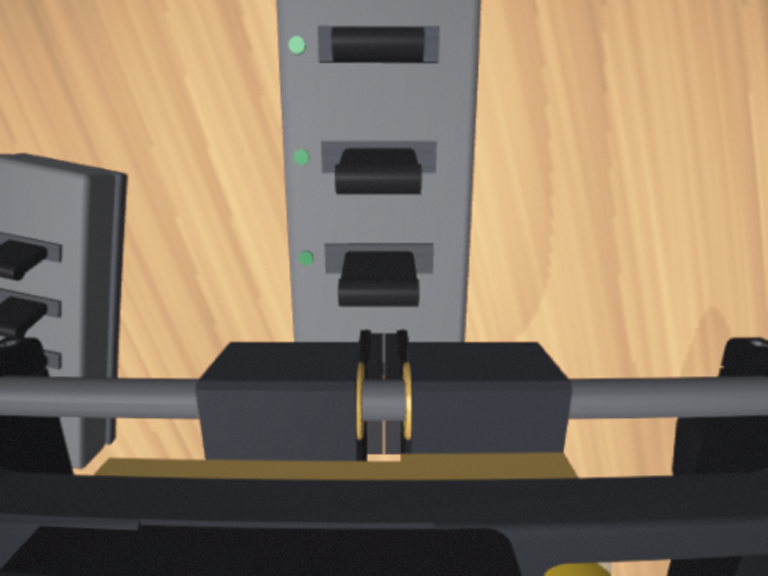

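```bash
python3 - <<'E'
from h import *
st=bot.read_state();p=np.array(st['position'])
def proj(c,X):
    R,t=campose(c,st);q=R.T@(X-t);a=np.array([q[0]/-q[2],-q[1]/-q[2]]);a*=1+c['k1']*(a@a);return np.array([c['cx']+c['fx']*a[0],c['cy']+c['fy']*a[1]])
for n,(u0,v0),s in(('side',(200,210),7),('scene',(245,150),7)):
    c=bot.capture(n);crop=cv2.resize(c['color'][v0:v0+80,u0:u0+100],None,fx=s,fy=s,interpolation=cv2.INTER_CUBIC)
    print(n,'tcp px',((proj(c,p)-[u0,v0])*s).round(1))
    for dx in(-9.5,9.5):
        X=p+np.array(st['tcp_rot'])@[dx/1000,0,0];a=((proj(c,X)-[u0,v0])*s).astype(int);cv2.circle(crop,tuple(int(k) for k in a),4,(255,0,0),1)
    save(n+'7',crop,1)
    X0=np.array([.5285,.257,.065]);e=np.array([np.cos(np.radians(72.5)),np.sin(np.radians(72.5)),0]);print([((proj(c,X0+e*k-0*e)-[u0,v0])*s).round(0).tolist() for k in(-.115,-.098)])
d=p-X0;print('stand xy',d@e,d[:2]@[-e[1],e[0]])
E
```

```text
side tcp px [296.2 239.6]
[[328.0, 205.0], [301.0, 228.0]]
scene tcp px [221.1 348.1]
[[180.0, 338.0], [217.0, 334.0]]
stand xy -0.09608242507090514 -0.0014126970656245794
```

View pics/side7.png

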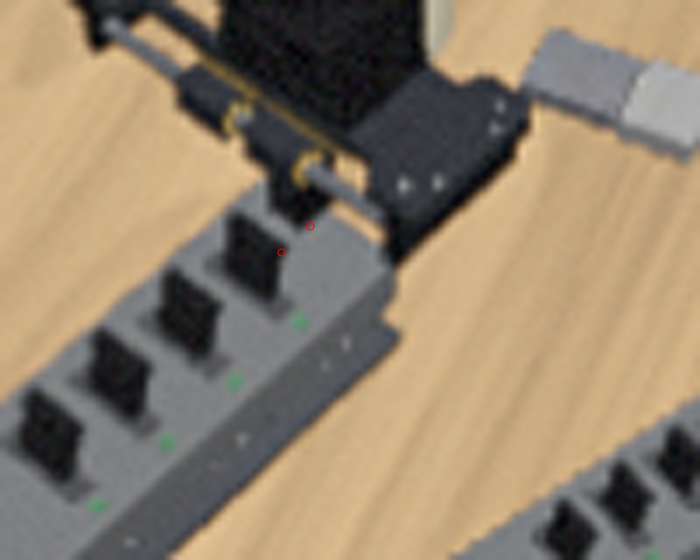

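View pics/scene7.png

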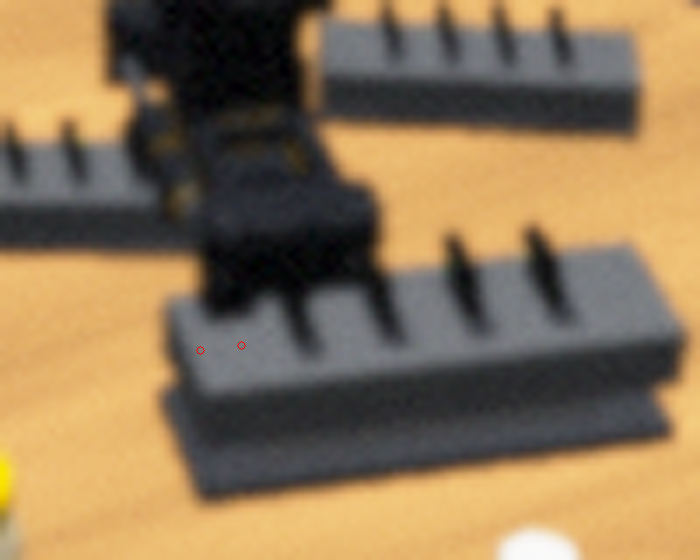

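```bash
python3 - <<'E'
from h import *
st=bot.read_state();p=np.array(st['position']);R=np.array(st['tcp_rot'])
cs={n:bot.capture(n) for n in('side','scene')}
o1,d1=ray(cs['side'],200+302/7,210+222/7);o2,d2=ray(cs['scene'],245+232/7,150+312/7)
t=np.linalg.lstsq(np.column_stack([d1,-d2]),o2-o1,rcond=None)[0];a=o1+t[0]*d1;b=o2+t[1]*d2
print('tri',a.round(4),b.round(4),'tcp',p.round(4),'tool frame mm',(R.T@((a+b)/2-p)*1000).round(1))
for n,c in cs.items():
    P=cloud(c);im=c['color']; T=(P-p)@R*1000
    m=(c['depth']>0)&(abs(T[...,0])<25)&(abs(T[...,1])<25)&(T[...,2]<5)&(T[...,2]>-60)&(im.max(-1)<50)
    print(n,m.sum()); 
    for r in np.argwhere(m)[:]: 
        if T[r[0],r[1],2]>-40: print(r[::-1],T[r[0],r[1]].round(0),im[r[0],r[1]])
E
```

```text
tri [0.4963 0.1676 0.0759] [0.4994 0.1707 0.0748] tcp [0.5011 0.1649 0.0578] tool frame mm [  3.1  -4.2 -17.6]
side 29
[245 237] [ -4.  -8. -39.] [28 24 29]
[239 238] [  9.   4. -37.] [23 18 21]
[245 238] [ -2. -11. -39.] [17 20 18]
[246 238] [ -6. -10. -33.] [29 26 29]
[239 239] [ 10.   3. -33.] [41 41 42]
[240 239] [ 10.  -1. -37.] [20 19 23]
[241 239] [  9.  -5. -39.] [26 29 28]
[244 239] [  3. -11. -39.] [21 23 22]
[245 239] [ -3. -10. -32.] [21 22 20]
[246 239] [ -5. -11. -30.] [49 45 40]
[241 240] [  9.  -5. -34.] [30 29 28]
[243 240] [  8. -11. -38.] [12  9 14]
[244 240] [  1.  -9. -30.] [19 21 20]
[242 241] [ 10.  -9. -34.] [22 24 21]
[243 241] [  9. -12. -35.] [28 29 31]
scene 6
[280 193] [  8.   5. -29.] [31 33 34]
[275 194] [-10.  12. -33.] [30 32 32]
[276 194] [ -7.  14. -34.] [27 32 30]
[277 194] [ -2.   9. -29.] [28 31 32]
[278 194] [  2.   6. -27.] [37 34 38]
[279 194] [  4.  10. -29.] [40 41 43]
```

```bash
python3 - <<'E'
from h import *
st=bot.read_state();p=np.array(st['position']);R=np.array(st['tcp_rot'])
for n,us,vs in(('scene',(274,277,279),range(190,206)),('side',(241,243,245),range(236,250))):
    c=bot.capture(n);P=cloud(c);T=(P-p)@R*1000
    for u in us:
        print(n,u);print([(v,T[v,u].round(0).astype(int).tolist(),int(c['color'][v,u].mean())) for v in vs])
E
```

```text
scene 274
[(190, [-36, 88, -107], 49), (191, [-35, 85, -101], 45), (192, [-35, 86, -98], 42), (193, [-36, 88, -96], 43), (194, [-13, 10, -32], 61), (195, [-13, 12, -30], 87), (196, [-12, 9, -23], 104), (197, [-7, -7, -6], 122), (198, [-9, 1, -9], 124), (199, [-9, 2, -6], 122), (200, [-11, 8, -6], 121), (201, [-12, 12, -6], 123), (202, [-13, 17, -6], 119), (203, [-15, 24, -7], 116), (204, [-17, 29, -8], 111), (205, [-17, 32, -6], 93)]
scene 277
[(190, [-28, 90, -107], 18), (191, [-28, 91, -104], 15), (192, [-27, 88, -98], 10), (193, [-27, 90, -97], 8), (194, [-2, 8, -28], 25), (195, [-2, 8, -25], 64), (196, [4, -12, -5], 99), (197, [3, -6, -5], 120), (198, [1, 1, -7], 126), (199, [0, 3, -5], 124), (200, [-1, 8, -5], 128), (201, [-2, 11, -4], 126), (202, [-4, 19, -6], 125), (203, [-5, 22, -5], 129), (204, [-7, 28, -6], 116), (205, [-9, 36, -8], 104)]
scene 279
[(190, [-22, 89, -105], 6), (191, [-21, 87, -100], 12), (192, [-21, 89, -98], 6), (193, [-21, 90, -95], 11), (194, [4, 10, -29], 39), (195, [5, 7, -23], 76), (196, [9, -8, -8], 110), (197, [8, -1, -9], 121), (198, [8, -1, -5], 12
[... 599 characters left out ...]
-996], 15), (238, [8, -12, -49], 6), (239, [6, -10, -41], 19), (240, [8, -12, -38], 18), (241, [8, -11, -33], 34), (242, [8, -12, -29], 83), (243, [0, -3, -8], 128), (244, [2, -5, -8], 134), (245, [3, -5, -3], 127), (246, [7, -10, -7], 128), (247, [7, -10, -2], 126), (248, [13, -15, -7], 129), (249, [15, -17, -5], 128)]
side 245
[(236, [30, -42, -105], 51), (237, [-4, -9, -40], 25), (238, [0, -12, -41], 13), (239, [-3, -9, -31], 19), (240, [-2, -11, -29], 65), (241, [-11, -2, -7], 112), (242, [-9, -3, -5], 127), (243, [-6, -6, -5], 130), (244, [-3, -8, -5], 129), (245, [0, -11, -5], 130), (246, [4, -15, -9], 130), (247, [5, -16, -5], 126), (248, [8, -19, -6], 129), (249, [11, -22, -6], 128)]
```

```bash
python3 - <<'E'
from h import *
import pickle
c,st=pickle.load(open('scene3.pkl','rb'));save('x3',c['color'][150:240,90:220],6)
c,st=pickle.load(open('side3.pkl','rb'));save('x3b',c['color'][70:190,235:325],6)
c,st=pickle.load(open('scene4.pkl','rb'));save('x4',c['color'][90:180,90:200],6)
E
```

```text
(no output)
```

View pics/x3.png

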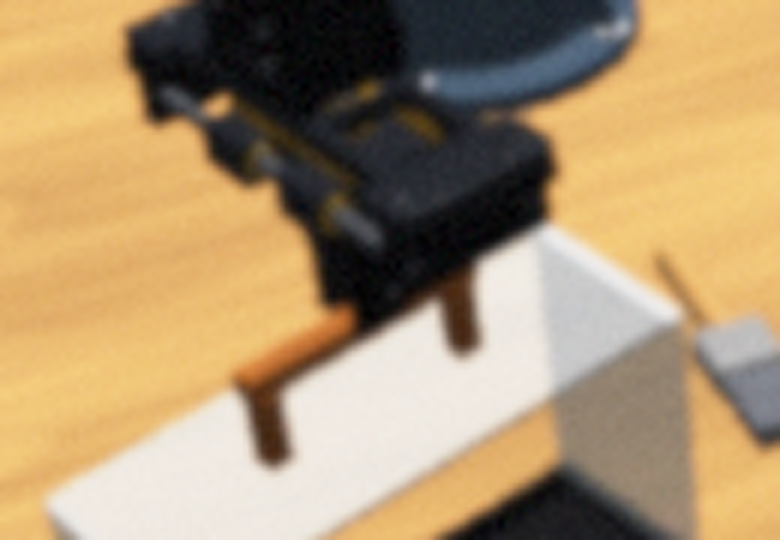

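View pics/x3b.png

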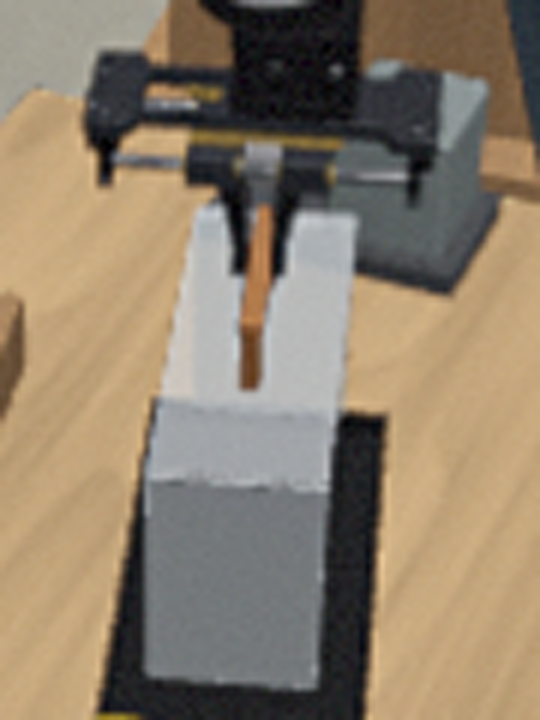

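View pics/x4.png

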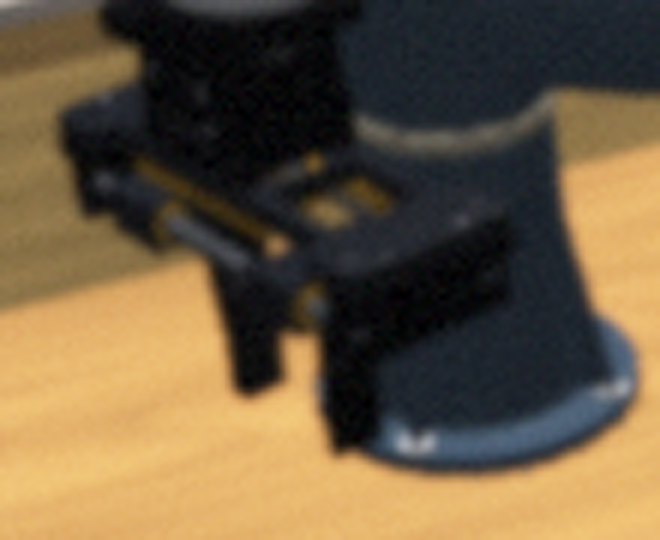

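Depth from all three cameras agrees the box top is at ~65 mm. The visible finger ends are ~20 mm behind the reported TCP, so no contact yet is consistent. I'll go on feeling by force.

Call:
{"method": "carry_out", "body": {
  "grip": [-1, -1, -1],
  "slide": [
    [0, 0, 1.5],
    [0, 0, 1.5],
    [0, 0, 1.5]
  ],
  "twist": [
    [0.004, -0.002, 0],
    [0, 0, 0],
    [0, 0, 0]
  ]
}}

```text
time_s: 19.05
position: [0.5014, 0.165, 0.0532]
tcp_rot: [[0.299, 0.954, 0.0], [0.954, -0.299, 0.0], [0.0, 0.0, -1.0]]
force: [-0.2, -0.1, -0.0]
opening: 0.002
```

Call:
{"method": "carry_out", "body": {
  "grip": [-1, -1],
  "slide": [
    [0, 0, 1.5],
    [0, 0, 1.2]
  ],
  "twist": [
    [0, 0, 0],
    [0, 0, 0]
  ]
}}

```text
time_s: 19.25
position: [0.5013, 0.165, 0.0501]
tcp_rot: [[0.299, 0.954, -0.0], [0.954, -0.299, 0.0], [0.0, -0.0, -1.0]]
force: [0.0, -0.2, -0.3]
opening: 0.007
```

Call:
{"method": "carry_out", "body": {
  "grip": [-1],
  "slide": [
    [0, 0, 1.2]
  ],
  "twist": [
    [0, 0, 0]
  ]
}}

```text
time_s: 19.35
position: [0.5012, 0.165, 0.0488]
tcp_rot: [[0.299, 0.954, -0.0], [0.954, -0.299, 0.0], [-0.0, -0.0, -1.0]]
force: [-0.6, -0.6, 0.1]
opening: 0.008
```

Call:
{"method": "carry_out", "body": {
  "grip": [-1],
  "slide": [
    [0, 0, 1]
  ],
  "twist": [
    [0, 0, 0]
  ]
}}

```text
time_s: 19.45
position: [0.5012, 0.165, 0.0476]
tcp_rot: [[0.299, 0.954, -0.0], [0.954, -0.299, 0.0], [-0.0, -0.0, -1.0]]
force: [0.2, 0.8, 0.2]
opening: 0.005
```

Call:
{"method": "carry_out", "body": {
  "grip": [-1],
  "slide": [
    [0, 0, 0.8]
  ],
  "twist": [
    [0, 0, 0]
  ]
}}

```text
time_s: 19.55
position: [0.5011, 0.1649, 0.0467]
tcp_rot: [[0.299, 0.954, -0.001], [0.954, -0.299, 0.0], [-0.0, -0.001, -1.0]]
force: [-0.1, 0.0, 0.4]
opening: 0.003
```

Call:
{"method": "carry_out", "body": {
  "grip": [-1],
  "slide": [
    [0, 0, 0.8]
  ],
  "twist": [
    [0, 0, 0]
  ]
}}

```text
time_s: 19.65
position: [0.5011, 0.165, 0.0458]
tcp_rot: [[0.299, 0.954, -0.001], [0.954, -0.299, 0.0], [-0.0, -0.001, -1.0]]
force: [-0.1, 0.2, -0.3]
opening: 0.007
```

Call:
{"method": "carry_out", "body": {
  "grip": [-1],
  "slide": [
    [0, 0, 0.8]
  ],
  "twist": [
    [0, 0, 0]
  ]
}}

```text
time_s: 19.75
position: [0.5011, 0.165, 0.0449]
tcp_rot: [[0.299, 0.954, -0.001], [0.954, -0.299, 0.0], [-0.0, -0.001, -1.0]]
force: [0.9, 0.1, -0.4]
opening: -0.0
```

Call:
{"method": "carry_out", "body": {
  "grip": [-1],
  "slide": [
    [0, 0, 0.8]
  ],
  "twist": [
    [0, 0, 0]
  ]
}}

```text
time_s: 19.85
position: [0.5011, 0.1649, 0.0441]
tcp_rot: [[0.299, 0.954, -0.0], [0.954, -0.299, 0.0], [-0.0, -0.0, -1.0]]
force: [-0.3, 0.6, -0.5]
opening: 0.007
```

```bash
python3 - <<'E'
from h import *
st=bot.read_state();p=np.array(st['position']);R=np.array(st['tcp_rot']);print(p,st['force'])
for n,u0,v0 in(('side',200,210),('scene',245,150)):
    c=bot.capture(n);save(n+'8',c['color'][v0:v0+80,u0:u0+100],7)
E
```

```text
[0.50114927 0.16494967 0.04406951] [-0.25080002  0.56456519 -0.52333436]
```

View pics/scene8.png

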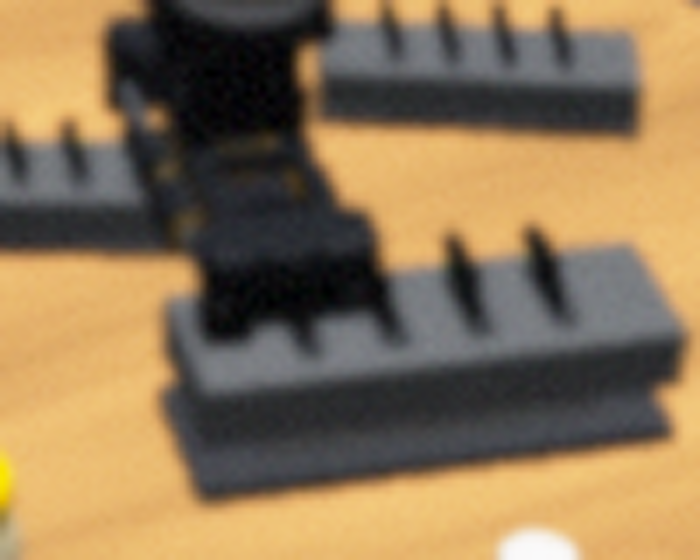

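View pics/side8.png

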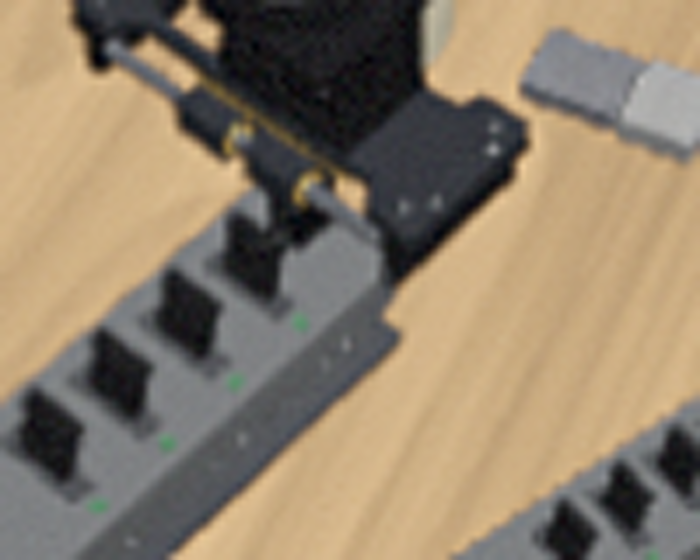

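Call:
{"method": "carry_out", "body": {
  "grip": [-1, -1],
  "slide": [
    [0, 0, 1],
    [0, 0, 1]
  ],
  "twist": [
    [0, 0, 0],
    [0, 0, 0]
  ]
}}

```text
time_s: 20.15
position: [0.5012, 0.165, 0.0421]
tcp_rot: [[0.299, 0.954, -0.0], [0.954, -0.299, 0.0], [-0.0, -0.0, -1.0]]
force: [0.2, 0.5, -0.1]
opening: 0.003
```

Call:
{"method": "carry_out", "body": {
  "grip": [-1],
  "slide": [
    [0, 0, 1]
  ],
  "twist": [
    [0, 0, 0]
  ]
}}

```text
time_s: 20.25
position: [0.5013, 0.165, 0.041]
tcp_rot: [[0.299, 0.954, -0.0], [0.954, -0.299, 0.0], [0.0, -0.0, -1.0]]
force: [-0.1, -0.7, 10.0]
opening: 0.005
```

Call:
{"method": "carry_out", "body": {
  "grip": [-1],
  "slide": [
    [0, 0, 0.8]
  ],
  "twist": [
    [0, 0, 0]
  ]
}}

```text
time_s: 20.35
position: [0.5012, 0.165, 0.041]
tcp_rot: [[0.299, 0.954, -0.0], [0.954, -0.299, 0.0], [-0.0, -0.0, -1.0]]
force: [-2.4, -1.0, 13.4]
opening: 0.004
```

Call:
{"method": "carry_out", "body": {
  "grip": [-1],
  "slide": [
    [0, 0, 0.8]
  ],
  "twist": [
    [0, 0, 0]
  ]
}}

```text
time_s: 20.45
position: [0.5013, 0.165, 0.041]
tcp_rot: [[0.299, 0.954, 0.0], [0.954, -0.299, 0.0], [0.0, 0.0, -1.0]]
force: [-1.5, -0.3, 7.6]
opening: 0.009
```

Contact with the box top is at TCP z = 0.041 (about 10 N). This matches the ~24 mm visible tip offset and the 65 mm top. The stroke height is therefore TCP z ≈ 0.0592, i.e. the tips 18 mm above the top.

Call:
{"method": "carry_out", "body": {
  "grip": [-1, -1, -1],
  "slide": [
    [0, 0, -6],
    [0, 0, -6],
    [0, 0, -6]
  ],
  "twist": [
    [0, 0, 0],
    [0, 0, 0],
    [0, 0, 0]
  ]
}}

```text
time_s: 20.75
position: [0.5008, 0.1649, 0.0597]
tcp_rot: [[0.299, 0.954, -0.001], [0.954, -0.299, -0.0], [-0.0, -0.001, -1.0]]
force: [0.2, -0.0, 0.1]
opening: 0.002
```

```bash
python3 go.py 0.5285 0.257 0.0592 -17.5
```

```text
t 20.75 p [0.5008 0.1649 0.0597] yang -17.41 tilt z [-1.1e-03 -1.0e-04 -1.0e+00] F [ 0.2 -0.   0.1] open 0.002 j [  6.1  35.  102.8  -0.   42.2  23.5]
slide now-frame mm [96.2 -1.1  0.5] slide goal-frame [96.2 -1.3  0.5] twist [-0.001   0.0004  0.0016]
```

Call:
{"method": "carry_out", "body": {
  "grip": [-1, -1, -1],
  "slide": [
    [6, -0.5, 0.3],
    [7, -0.5, 0],
    [7, 0, 0]
  ],
  "twist": [
    [0, 0, 0],
    [0, 0, 0],
    [0, 0, 0]
  ]
}}

```text
time_s: 21.05
position: [0.5064, 0.1845, 0.0607]
tcp_rot: [[0.3, 0.954, -0.0], [0.954, -0.3, -0.001], [-0.001, 0.0, -1.0]]
force: [-0.8, -3.2, 2.8]
opening: 0.006
```

```bash
python3 go.py 0.5285 0.257 0.0592 -17.5
```

```text
t 21.05 p [0.5064 0.1845 0.0607] yang -17.44 tilt z [-0.     -0.0012 -1.    ] F [-0.8 -3.2  2.8] open 0.006 j [ 8.200e+00  3.550e+01  1.011e+02 -1.000e-01  4.340e+01  2.570e+01]
slide now-frame mm [75.8 -0.7  1.4] slide goal-frame [75.8 -0.8  1.5] twist [0.0004 0.0011 0.001 ]
```

Call:
{"method": "carry_out", "body": {
  "grip": [-1, -1, -1],
  "slide": [
    [7, -0.5, 1.3],
    [7, 0, 0.2],
    [7, 0, 0.2]
  ],
  "twist": [
    [0, 0.001, 0],
    [0, 0, 0],
    [0, 0, 0]
  ]
}}

```text
time_s: 21.35
position: [0.5117, 0.205, 0.0584]
tcp_rot: [[0.298, 0.955, -0.002], [0.955, -0.298, -0.004], [-0.004, -0.001, -1.0]]
force: [-0.0, -3.5, -0.1]
opening: 0.004
```

```bash
python3 go.py 0.5285 0.257 0.0592 -17.5
```

```text
t 21.35 p [0.5117 0.205  0.0584] yang -17.32 tilt z [-0.0024 -0.0035 -1.    ] F [-0.  -3.5 -0.1] open 0.004 j [10.3 36.4 99.3 -0.2 44.5 27.8]
slide now-frame mm [54.7  0.5 -1. ] slide goal-frame [54.7  0.4 -0.8] twist [-0.0012  0.0041  0.0032]
```

Call:
{"method": "carry_out", "body": {
  "grip": [-1, -1, -1],
  "slide": [
    [7, 0.5, -0.5],
    [7, 0, 0],
    [7, 0, 0]
  ],
  "twist": [
    [-0.001, 0.004, 0.003],
    [0, 0, 0],
    [0, 0, 0]
  ]
}}

```text
time_s: 21.65
position: [0.5177, 0.2263, 0.0582]
tcp_rot: [[0.3, 0.954, -0.003], [0.954, -0.3, -0.001], [-0.002, -0.003, -1.0]]
force: [-1.0, -4.4, 3.3]
opening: 0.005
```

```bash
python3 go.py 0.5285 0.257 0.0592 -17.5
```

```text
t 21.65 p [0.5177 0.2263 0.0582] yang -17.47 tilt z [-3.3e-03 -8.0e-04 -1.0e+00] F [-1.  -4.4  3.3] open 0.005 j [12.3 37.2 97.3 -0.  45.8 29.8]
slide now-frame mm [32.5  1.1 -1.1] slide goal-frame [32.5  1.1 -1. ] twist [-0.0029  0.0018  0.0005]
```

Call:
{"method": "carry_out", "body": {
  "grip": [-1, -1, -1],
  "slide": [
    [7, 1, -1],
    [7, 0, 0],
    [7, 0, 0]
  ],
  "twist": [
    [-0.003, 0.002, 0],
    [0, 0, 0],
    [0, 0, 0]
  ]
}}

```text
time_s: 21.95
position: [0.5239, 0.2473, 0.0584]
tcp_rot: [[0.3, 0.954, -0.003], [0.954, -0.3, -0.001], [-0.002, -0.003, -1.0]]
force: [-0.3, -5.2, 0.1]
opening: 0.004
```

```bash
python3 go.py 0.56 0.357 0.0592 -17.5;  python3 - <<'E'
from h import *
c=bot.capture('side');save('sd9',c['color'][190:320,160:290],5)
E
```

```text
t 21.95 p [0.5239 0.2473 0.0584] yang -17.45 tilt z [-0.003 -0.001 -1.   ] F [-0.3 -5.2  0.1] open 0.004 j [14.2 37.9 95.1 -0.  47.1 31.7]
slide now-frame mm [115.5   1.5  -1. ] slide goal-frame [115.5   1.4  -0.8] twist [-0.0026  0.0018  0.0009]
```

View pics/sd9.png

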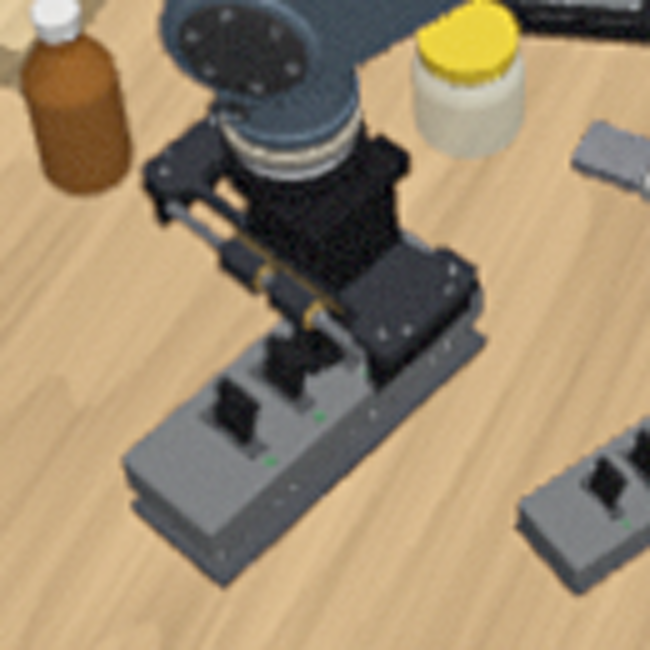

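The stroke is working: switches 3 and 4 still stand at (290,360) and (238,410), with the finger just reaching switch 3. I'll continue.

Call:
{"method": "carry_out", "body": {
  "grip": [-1, -1, -1],
  "slide": [
    [7, 1, -0.8],
    [7, 0, 0],
    [7, 0, 0]
  ],
  "twist": [
    [-0.002, 0.002, 0],
    [0, 0, 0],
    [0, 0, 0]
  ]
}}

```text
time_s: 22.3
position: [0.5321, 0.2697, 0.0595]
tcp_rot: [[0.3, 0.954, 0.001], [0.954, -0.3, 0.002], [0.002, 0.0, -1.0]]
force: [-0.8, -4.7, -0.9]
opening: 0.005
```

```bash
python3 go.py 0.56 0.357 0.0592 -17.5
```

```text
t 22.3 p [0.5321 0.2697 0.0595] yang -17.46 tilt z [ 6.0e-04  1.8e-03 -1.0e+00] F [-0.8 -4.7 -0.9] open 0.005 j [16.1 38.7 92.7  0.1 48.5 33.5]
slide now-frame mm [91.6  0.4  0.5] slide goal-frame [91.6  0.4  0.3] twist [ 0.     -0.0019  0.0006]
```

Call:
{"method": "carry_out", "body": {
  "grip": [-1, -1, -1],
  "slide": [
    [7, 0.4, 0.3],
    [7, 0, 0],
    [7, 0, 0]
  ],
  "twist": [
    [0, -0.002, 0],
    [0, 0, 0],
    [0, 0, 0]
  ]
}}

```text
time_s: 22.6
position: [0.5389, 0.2912, 0.0588]
tcp_rot: [[0.3, 0.954, -0.001], [0.954, -0.3, -0.001], [-0.001, -0.001, -1.0]]
force: [-0.5, -2.2, 1.5]
opening: 0.005
```

```bash
python3 go.py 0.56 0.357 0.0592 -17.5
```

```text
t 22.6 p [0.5389 0.2912 0.0588] yang -17.48 tilt z [-1.2e-03 -6.0e-04 -1.0e+00] F [-0.5 -2.2  1.5] open 0.005 j [18.  39.7 90.2 -0.  50.2 35.4]
slide now-frame mm [69.1  0.4 -0.5] slide goal-frame [69.1  0.3 -0.4] twist [-0.001   0.001   0.0004]
```

Call:
{"method": "carry_out", "body": {
  "grip": [-1, -1, -1],
  "slide": [
    [7, 0.4, -0.4],
    [7, 0, 0],
    [7, 0, 0]
  ],
  "twist": [
    [-0.001, 0.001, 0],
    [0, 0, 0],
    [0, 0, 0]
  ]
}}

```text
time_s: 22.9
position: [0.5459, 0.3128, 0.0593]
tcp_rot: [[0.3, 0.954, -0.0], [0.954, -0.3, -0.0], [-0.0, -0.0, -1.0]]
force: [-0.8, -4.8, -0.6]
opening: 0.005
```

```bash
python3 go.py 0.56 0.357 0.0592 -17.5
```

```text
t 22.9 p [0.5459 0.3128 0.0593] yang -17.45 tilt z [-3.e-04 -4.e-04 -1.e+00] F [-0.8 -4.8 -0.6] open 0.005 j [19.7 40.6 87.7 -0.  51.7 37.1]
slide now-frame mm [46.4  0.2  0.1] slide goal-frame [46.4  0.1  0.1] twist [-0.0001  0.0005  0.0008]
```

Call:
{"method": "carry_out", "body": {
  "grip": [-1, -1, -1],
  "slide": [
    [7, 0, 0],
    [7, 0, 0],
    [7, 0, 0]
  ],
  "twist": [
    [0, 0, 0],
    [0, 0, 0],
    [0, 0, 0]
  ]
}}

```text
time_s: 23.2
position: [0.5534, 0.3357, 0.0592]
tcp_rot: [[0.301, 0.954, 0.001], [0.954, -0.301, 0.002], [0.002, 0.001, -1.0]]
force: [0.2, 0.4, -0.5]
opening: 0.005
```

```bash
python3 go.py 0.56 0.357 0.0592 -17.5
```

```text
t 23.2 p [0.5534 0.3357 0.0592] yang -17.51 tilt z [ 0.0012  0.0019 -1.    ] F [ 0.2  0.4 -0.5] open 0.005 j [21.3 41.6 85.   0.1 53.3 38.8]
slide now-frame mm [22.3 -0.1  0.1] slide goal-frame [22.3 -0.1  0. ] twist [ 0.0006 -0.0022 -0.0002]
```

Now I finish the stroke, lift and look.

Call:
{"method": "carry_out", "body": {
  "grip": [-1, -1, -1, -1, -1, -1, -1, -1, -1, -1],
  "slide": [
    [7, 0, 0],
    [7, 0, 0],
    [7, 0, 0],
    [0, 0, -10],
    [0, 0, -25],
    [0, 0, -35],
    [-20, 0, -35],
    [-40, 0, -30],
    [-40, 0, -20],
    [-40, 0, 0]
  ],
  "twist": [
    [0, -0.002, 0],
    [0, 0, 0],
    [0, 0, 0],
    [0, 0, 0],
    [0, 0, 0],
    [0, 0, 0],
    [0, 0, 0],
    [0, 0, 0],
    [0, 0, 0],
    [0, 0, 0]
  ]
}}

```text
time_s: 24.2
position: [0.5217, 0.2294, 0.2229]
tcp_rot: [[0.294, 0.956, 0.014], [0.956, -0.294, 0.009], [0.013, 0.011, -1.0]]
force: [-0.1, -0.5, -0.5]
opening: 0.007
```

Call:
{"method": "carry_out", "body": {
  "grip": [-1, -1, -1, -1, -1],
  "slide": [
    [-40, 0, -30],
    [-40, 0, -30],
    [-40, 0, -30],
    [0, 0, 0],
    [0, 0, 0]
  ],
  "twist": [
    [0, 0, 0],
    [0, 0, 0],
    [0, 0, 0],
    [0, 0, 0],
    [0, 0, 0]
  ]
}}

```text
time_s: 24.7
position: [0.483, 0.1104, 0.3155]
tcp_rot: [[0.299, 0.954, 0.021], [0.954, -0.299, 0.007], [0.013, 0.018, -1.0]]
force: [-0.2, 0.7, 0.2]
opening: 0.001
```

```bash
python3 go.py 0.56 0.357 0.0592 -17.5;  python3 - <<'E'
from h import *
for n in('side','scene','wrist'):
    c=bot.capture(n);save(n+'10',c['color'])
    if n=='side':save('sd10c',c['color'][220:320,170:270],6)
    if n=='scene':save('sc10c',c['color'][165:225,255:355],7)
E
```

```text
t 24.7 p [0.483  0.1104 0.3155] yang -17.43 tilt z [ 0.0206  0.0071 -0.9998] F [-0.2  0.7  0.2] open 0.001 j [-0.4 12.  91.8  0.4 74.9 17. ]
slide now-frame mm [255.   -4.9 259.5] slide goal-frame [258.3  -0.8 256.3] twist [ 0.0176 -0.0129  0.0014]
```

View pics/side10.png

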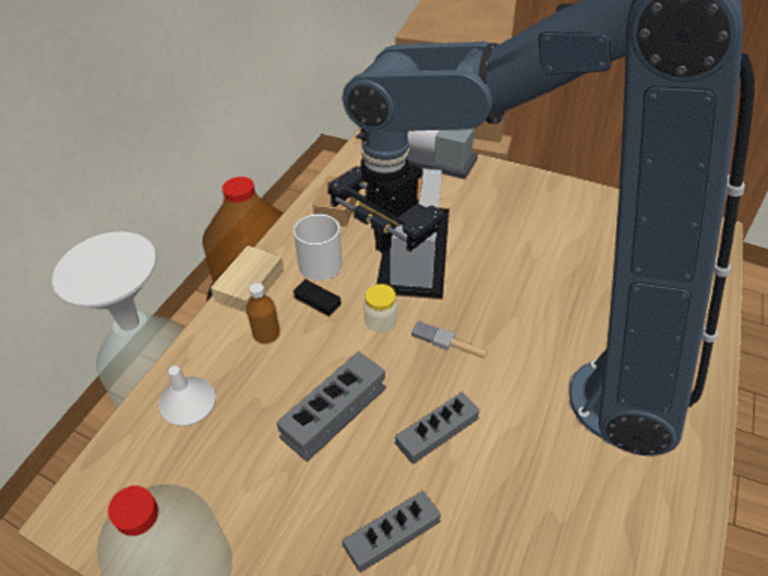

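View pics/sd10c.png

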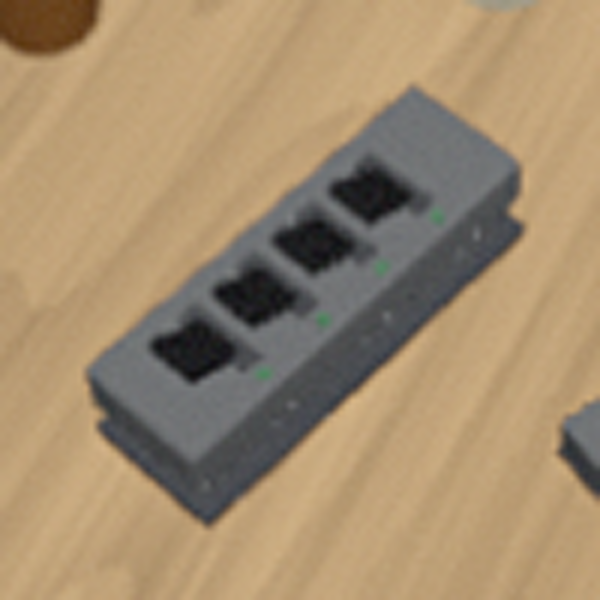

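View pics/sc10c.png

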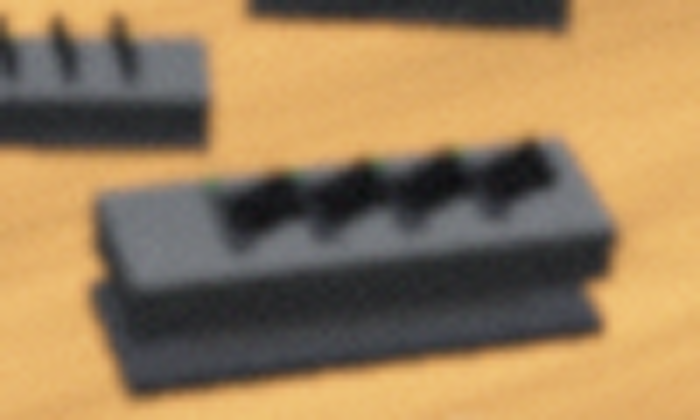

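View pics/scene10.png

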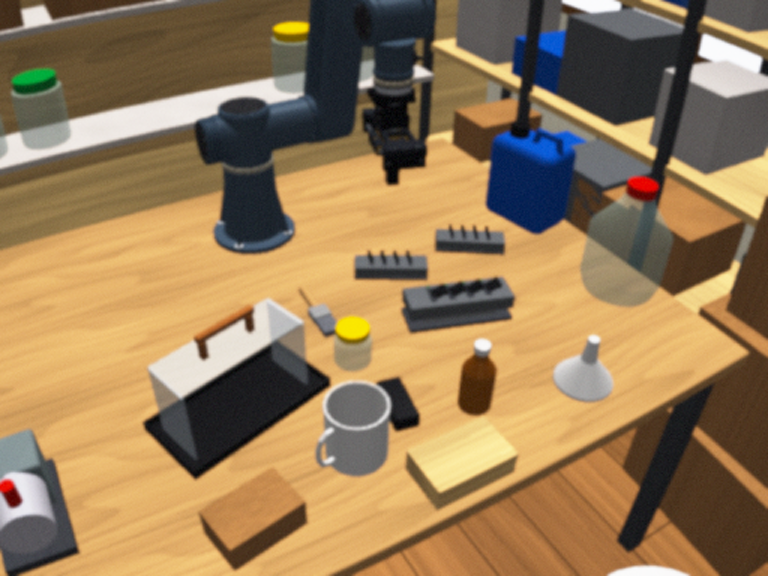

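View pics/wrist10.png

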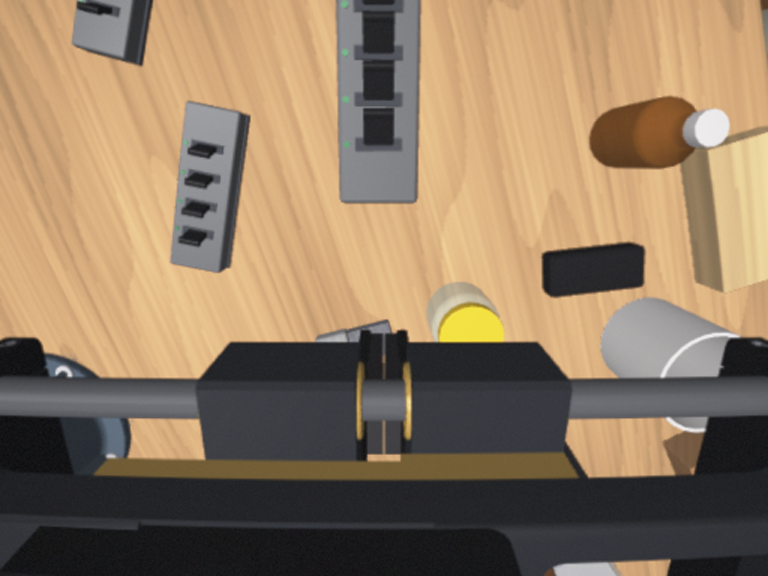

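All four paddles lie folded over, and the guard stands in the tray. I'll measure paddle heights and check the bystanders against the first picture.

```bash
python3 - <<'E'
from h import *
import pickle
c=bot.capture('scene');P=cloud(c)
e=np.array([np.cos(np.radians(72.5)),np.sin(np.radians(72.5))]);n=np.array([-e[1],e[0]])
X=(P[...,:2]-[.5285,.257])@e*1000;Y=(P[...,:2]-[.5285,.257])@n*1000
b=(abs(Y)<14)&(P[...,2]>.03)&(P[...,2]<.12)
for s in(-60,-20,20,60):
    m=b&(X>s-12)&(X<s+28);z=P[m][:,2]*1000-65;i=z>4;print(s,'max over top',np.percentile(z,97).round(1),'x of high',np.median(X[m][z>np.percentile(z,85)]).round(1))
w=P[(np.hypot(P[...,0]-.5586,P[...,1]+.257)<.07)&(P[...,2]>.19)];print('handle z',np.percentile(w[:,2],[50,98]),w[:,:2].mean(0))
c0,_=pickle.load(open('scene4.pkl','rb'));d=cv2.absdiff(cv2.GaussianBlur(c0['color'],(5,5),0),cv2.GaussianBlur(c['color'],(5,5),0)).max(-1)
c0,_=pickle.load(open('scene0.pkl','rb'));d0=cv2.absdiff(cv2.GaussianBlur(c0['color'],(5,5),0),cv2.GaussianBlur(c['color'],(5,5),0)).max(-1)
save('diff',np.dstack([d0*3,d*3,d*0]),1.5)
E
```

```text
-60 max over top 15.9 x of high -36.9
-20 max over top 16.9 x of high 2.7
20 max over top 17.1 x of high 43.2
60 max over top 16.7 x of high 82.7
handle z [0.20811512 0.21287841] [ 0.5637301  -0.26224966]
```

View pics/diff.png

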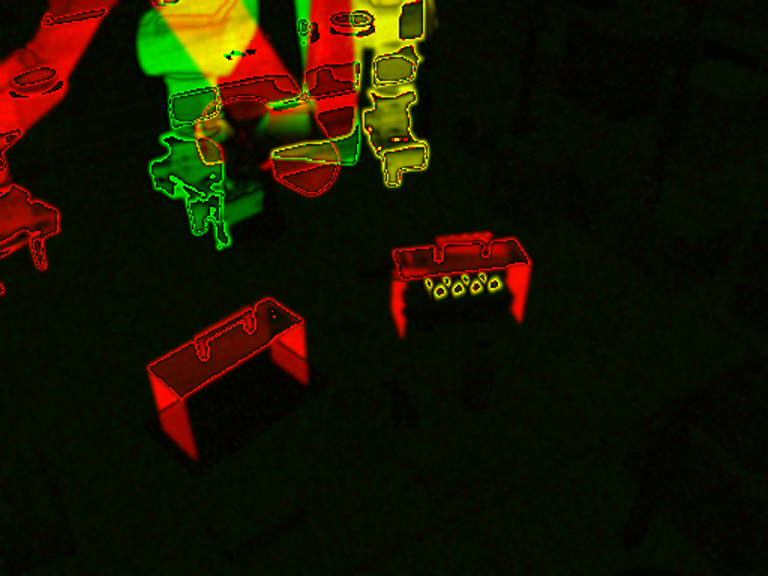

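The difference image shows that only the guard, the paddles and the arm changed. The paddles stand about 17 mm above the top, which works out to ≈1.45 rad, past the 1.2 limit. I'm handing in.

```bash
python3 -c "
from rig import bot
print(bot.read_state()['time_s'],bot.hand_in())"
```

```text
the job is handed in; nothing more can be done
24.9 None
```

The job is handed in at 24.9 s. I lifted the guard by its handle, set it upright in the drip tray, and then threw all four switches off in one stroke along the row.

**Guard:** It touched the tray floor with under 2 N. Handle position and height, with the tray rim visible all round it, put it within a few mm of the tray's centre and level.

**Box top:** I felt it at a reported tool height of 41 mm, at 8 to 13 N. The cameras put the top at about 65 mm, because the visible finger ends sit about 24 mm behind the reported tool point. I used the felt contact and ran the stroke about 18 mm above it.

**Switches:** All four lie folded, their highest points measured 16 to 17 mm over the top. That is about 1.45 rad by geometry, past the 1.2 limit. It is more than the 13 mm of a fully folded paddle, so they are a little short of fully down.

**Everything else:** Comparing the scene camera's first and last pictures, only the guard, the paddles and the arm changed. The arm ended clear of everything.

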